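# Zero the dial scale and sort battery packs by weight

## Robot

A 7-joint arm with a two-finger parallel gripper is mounted at the origin on the work surface. World frame = base frame: x ahead of the robot, y to its left, z up, the work surface at z = 0. Lengths are in m, angles in rad, forces in N, time in s.
With the tool pointing down it reaches from about 0.425 to 0.875 m from the base axis. Payload 4.7 kg.
Tool frame: the origin (TCP) lies between the finger pads; the fingertips stand 11 mm ahead of it and the grasp point (between the pads) lies 8 mm behind it; z points along the fingers, y is the line along which they close (so a half turn about z gives the same grasp; the last joint's range is limited). The gripper opens to 87 mm and grips with 3 to 60 N. Pads are 19 mm wide; open, the fingers measure 117 mm over their backs; the gripper's body (75 mm by 190 mm) begins 51 mm behind the grasp point.
Start: joints at [-1.138, 0.321, -0.07, 1.45, 0.023, 1.371, -0.057], TCP at [0.264, 0.594, 0.201] pointing down, gripper open.
Joint ranges: [-2.86, 2.86], [-0.3, 2.09], [-1.38, 1.24], [0.06, 2.45], [-1.56, 4.7], [0.09, 2.05], [-2.69, 2.69]. Speed limits (rad/s): [2.57, 2.57, 3.14, 3.14, 3.14, 3.14, 3.14].

## Interface

Orientations are given as a rotation vector (axis times angle).
In Python, from bench import ctrl gives the robot as it stands. The module is installed in compiled form; this text tells all that it offers.
- The arm moves only by the shell command python3 -m inch 'ROWS' [FORCE]. ROWS is JSON, a list of rows, each an object with "slide": the shift along the tool's x, y, z scaled (see below), a list of three; "angular": the turn, a rotation vector about the tool's x, y, z scaled (see below), a list of three; "claw": the opening, from -1 (shut) to 1 (fully open). In form: [{"slide": [tx, ty, tz], "angular": [rx, ry, rz], "claw": claw}, ...]. A call has 1 to 10 rows; each row is the pose to reach, as a shift and turn from the pose commanded when the call began, along the tool's axes at that moment; what a row does not reach only later rows make up. The controller multiplies each number of a shift by 0.25 m and each number of a turn by 30 degrees. A row lasts 1/10 s, in which the tool goes at most 50 mm and 8.59 degrees, less where a joint would pass 70% of its speed; a pose out of reach is approached as far as the arm can. A call with a number of a shift or a turn outside -1 to 1 is refused whole. A call with a gripper value outside its range is refused whole. The fingers move at their own pace and stop on an object; FORCE is the grip in N (left out, the last holds). Time passes only in rows, so rows that repeat a pose let the fingers close. It gives the time, the measured TCP pose, the force, the opening and the grip force at its end, in the units of the state.
- ctrl.get_state(): the state, without advancing time (a new reading comes with each control period).
- ctrl.get_image(name): name is "scene" or "top" or "wrist"; returns a dict with "color" (384x512x3 uint8, red, green, blue), "depth" (384x512 float32, m along the optical axis (not along the pixel's ray), 0 where there is no reading), "camera_matrix" (3x3 intrinsics, pixels), "extrinsics" (4x4, takes a point from camera to world coordinates); the wrist camera has in their place "tool_from_camera" (4x4, takes a point from camera to tool coordinates, whose origin is the TCP and whose axes are the flange's). Camera axes: x right, y up, looking along -z (the intrinsics and any distortion apply to the point x, -y, -z); pixel columns grow to the right and rows downward; lengths in m; the calibration is good to about 2 mm. A picture is of the moment at which its call begins: read the wrist's pose just before it.
- ctrl.close_job(): hands the job in; it is judged then, once.
Trained networks look in the newest picture that a camera, given by its name, has taken for a name from the list of things; names that differ only in an ending like _2 or _b are one class to them, and where a whole thing is asked for, a point or a joint stands for the part that bears it (a point fixed in the world has none). Each returns a list of dicts, best first, with "confidence" (0 to 1); they miss things now and then, are a little off and sometimes report something else, mostly with a low value. They report only what shows in the picture. A call takes as long as a camera call. They do not tell look-alikes from the thing itself.
- ctrl.find_in(query, camera): "bbox" ([centre column, centre row, width, height] in pixels, round what is visible of it).
- ctrl.outline_of(query, camera): "mask" (384x512 bool, what is visible of it) and "bbox" ([centre column, centre row, width, height] in pixels, round what is visible of it).
The state is a dict: "time": time; "joint_positions": joint angles; "qd": joint speeds; "joint_torque": joint torques, N m; "position": TCP position; "tool_rot": TCP orientation; "ft_force": force on the tool from outside, world axes, zero at the start; "torque": the same for the moment, N m; "grip_width": opening from 0.0 (shut) to 1.0 (fully open); "grip_force": force on a finger pad.
Only numpy, scipy, OpenCV 4.12 (cv2) and the standard library are available. Lean on these libraries where they do the work, as an engineer would, in place of code of your own. Each camera call takes 0.05 s, during which the arm holds its last target. There are 200 camera calls.

## Task

With its pan empty, zero the dial scale by turning the knob on the white disc until the disc's red mark stands at the needle. Then weigh the three or four blue battery packs on the pan one at a time and put them away: the full ones, which carry the needle past the disc's yellow mark (250 g), inside the orange tub and the already emptied, lighter ones inside the grey tub. Leave the pan empty with the scale still at zero, and do not shift the other things on the shelf.

Things in the scene. Friction and masses are not known exactly. Their poses are not given: they have to be found in the camera images.
- scale: grey bench dial scale, fixed, 300 x 150 mm, deck 56 mm high; origin at the centre of its underside. The steel pan is at its -x end (75 mm from the origin, nearer the robot), the dial at its +x end (75 mm from the origin). x along its length
- pan_top (a point): centre of the upper face of the square steel pan, 130 x 130 mm, 5 mm thick, empty height 100 mm above the table; axes as the scale's (z up). The pan sinks 4.9 mm per 100 g on a spring (200 N/m, stop at 36 mm)
- needle (a joint): angle of the black needle, rad, 0 with the pan empty, growing clockwise seen from above, 0.49 rad per 100 g on the pan. The needle's outer end shows between the edge of the dial disc (46 mm radius) and 69 mm radius
- needle_tip (a point): point of the needle on its centreline, 50 mm from the dial's axis, 61 mm above the table
- bezel (a joint): angle of the white dial disc with its knob, rad, growing clockwise seen from above, turns without end both ways and stays where it is left (friction 0.05 N m). At 0 (or a full turn) the red mark points along the scale's +x
- zero_mark (a point): notional point on the line of the disc's red zero mark, 50 mm from the dial's axis, 61 mm above the table: it coincides with needle_tip when the scale reads zero. A yellow mark on the disc, 1.23 rad clockwise from the red, stands for 250 g
- knob_grip (a point): on the dial's axis, 91 mm above the table: middle of the black bar knob, 60 mm long along this point's x (which points to the red mark), 16 mm wide along its y, 34 mm high from the disc's top face (70 mm above the table) to 103 mm. The disc is turned by gripping the bar across its 16 mm
- tub_orange: orange plastic tub for full packs, fixed, 260 (x) x 140 (y) x 60 mm high, walls and floor 5 mm, open on top; origin at the centre of its underside
- tub_grey: grey plastic tub for emptied packs, the same size as the orange; fixed; origin at the centre of its underside. The two tubs may stand either way round, left or right
- pack_1: sealed battery pack, blue with black bands, 100 (x) x 36 (y) x 45 (z) mm, origin at the centre of its underside, long axis x; full ones weigh 315 to 385 g, emptied ones 135 to 165 g and look the same. None if absent: three or four are there
- pack_2: sealed battery pack, blue with black bands, 100 (x) x 36 (y) x 45 (z) mm, origin at the centre of its underside, long axis x; full ones weigh 315 to 385 g, emptied ones 135 to 165 g and look the same. None if absent: three or four are there
- pack_3: sealed battery pack, blue with black bands, 100 (x) x 36 (y) x 45 (z) mm, origin at the centre of its underside, long axis x; full ones weigh 315 to 385 g, emptied ones 135 to 165 g and look the same. None if absent: three or four are there
- pack_4: sealed battery pack, blue with black bands, 100 (x) x 36 (y) x 45 (z) mm, origin at the centre of its underside, long axis x; full ones weigh 315 to 385 g, emptied ones 135 to 165 g and look the same. None if absent: three or four are there
- pack_5: sealed battery pack, blue with black bands, 100 (x) x 36 (y) x 45 (z) mm, origin at the centre of its underside, long axis x; full ones weigh 315 to 385 g, emptied ones 135 to 165 g and look the same. None if absent: three or four are there
- pack_6: sealed battery pack, blue with black bands, 100 (x) x 36 (y) x 45 (z) mm, origin at the centre of its underside, long axis x; full ones weigh 315 to 385 g, emptied ones 135 to 165 g and look the same. None if absent: three or four are there
- dish: clear acrylic dish with four coin cells, 92 mm across, 22 mm high; loose, not part of the job; origin at its underside
- marine_post: black rubber-capped marine battery post, 68 mm across, 75 mm high; loose, not part of the job; origin at its underside
- multimeter: silver multimeter 150 x 78 x 34 mm; loose, not part of the job; origin at its underside
- screwdriver: screwdriver lying on the table; loose, not part of the job; origin at its underside, about the middle
- brush: hand brush lying on the table; loose, not part of the job; origin at its underside, about the middle
- jar: jar, 66 mm across, 90 mm high; loose, not part of the job; origin at its underside
Things that resemble listed ones, but are neither listed nor needed, are in the scene too. Leave any brown look-alike of the pack_2 alone. Leave any pink look-alike of the pack_6 alone.

How it is judged:
By the outcome, as a careful person would: the job done as asked, in the order asked, and still so for the second after the job is handed in, with the robot touching nothing.
Of pack_1, pack_2, pack_3, pack_4, pack_5, pack_6 only 3 to 4 are there at a start; the rules pass over those that are not, and their reading is None.
At some moment in a run one of pack_1, pack_2, pack_3, pack_4, pack_5, pack_6 may be knocked a few centimetres aside while the robot is not near it.
Once in a run the grip may slacken for a moment while it holds something.
It also fails if it takes over 210 s, if anything falls off the work surface, if the arm or the gripper's body presses on something with over 40 N, if the wrist force passes 120 N, or if a joint passes its speed limit or range.

## Working session

There is one attempt and no reset: what is moved stays moved. The work goes in short steps, Python scripts to look and compute and a shell command to move; the robot and the scene stay as the last step left them, time stands still between calls to the robot, and variables do not carry over. Pictures are saved under pics/ and viewed, at most 14 in all, crops included, and the job is handed in when it is done.

```bash
mkdir -p pics
cat > h.py <<'E'
import numpy as np, cv2
from bench import ctrl
from scipy.spatial.transform import Rotation as R
def grab(n):
    s=ctrl.get_state(); im=ctrl.get_image(n)
    if n=="wrist":
        T=np.eye(4);T[:3,:3]=R.from_rotvec(s["tool_rot"]).as_matrix();T[:3,3]=s["position"]
        im["extrinsics"]=T@np.array(im["tool_from_camera"])
    return im
def cloud(im):
    K=np.array(im["camera_matrix"]);d=im["depth"];v,u=np.mgrid[:384,:512]
    p=np.stack([(u-K[0,2])/K[0,0]*d,-(v-K[1,2])/K[1,1]*d,-d],-1)
    E=np.array(im["extrinsics"]); return p@E[:3,:3].T+E[:3,3]
def proj(im,P):
    E=np.linalg.inv(np.array(im["extrinsics"]));K=np.array(im["camera_matrix"])
    p=np.atleast_2d(P)@E[:3,:3].T+E[:3,3]
    return np.stack([K[0,2]+K[0,0]*p[:,0]/-p[:,2],K[1,2]-K[1,1]*p[:,1]/-p[:,2]],-1)
def save(im,f,box=None,s=1):
    c=im["color"][...,::-1]
    if box: c=c[box[1]:box[3],box[0]:box[2]]
    cv2.imwrite("pics/"+f,cv2.resize(c,None,fx=s,fy=s,interpolation=cv2.INTER_CUBIC))
E
python3 - <<'E'
from h import *
s=ctrl.get_state();print({k:np.round(v,3) for k,v in s.items()})
a=grab("top");b=grab("scene")
save(a,"top0.png",s=1.5);save(b,"scene0.png",s=1.5)
for im in(a,b):print(np.round(im["extrinsics"],3).tolist(),np.round(im["camera_matrix"],1).tolist())
for q in["pack_1","tub_orange","tub_grey","scale","pan_top","knob_grip"]:
  for c,im in(("top",a),("scene",b)):
    P=cloud(im)
    for o in ctrl.outline_of(q,c):
        m=o["mask"];p=P[m&(im["depth"]>0)]
        if len(p): 
            h=np.percentile(p[:,2],90);t=p[p[:,2]>h-.008]
            print(q,c,round(o["confidence"],2),np.round(o["bbox"]),m.sum(),"top z",round(h,3),"c",np.round(t.mean(0),3), "rgb",im["color"][m].mean(0).round(), "rect",[np.round(x,3) for x in cv2.minAreaRect(t[:,:2].astype(np.float32))])
E
```

```text
{'time': np.float64(0.0), 'joint_positions': array([-1.138,  0.322, -0.07 ,  1.452,  0.023,  1.371, -0.057]), 'qd': array([ 0.002,  0.   , -0.   ,  0.001, -0.002, -0.   ,  0.001]), 'joint_torque': array([-1.0000e-03, -4.9129e+01, -4.0500e-01, -3.1253e+01, -6.4000e-02,
        4.4000e-02,  0.0000e+00]), 'position': array([0.264, 0.593, 0.2  ]), 'tool_rot': array([-6.530e-01, -3.073e+00,  3.000e-03]), 'ft_force': array([-0.643,  0.025, -0.159]), 'torque': array([-0.021, -0.012, -0.003]), 'grip_force': np.float64(0.0), 'grip_width': np.float64(1.0)}
[[-0.016, 0.994, -0.109, 0.421], [-0.999, -0.019, -0.027, -0.012], [-0.029, 0.109, 0.994, 1.226], [0.0, 0.0, 0.0, 1.0]] [[407.2, 0.0, 258.0], [0.0, 407.2, 197.5], [0.0, 0.0, 1.0]]
[[0.436, -0.591, 0.679, 1.178], [0.9, 0.29, -0.326, -0.301], [-0.004, 0.753, 0.658, 0.72], [0.0, 0.0, 0.0, 1.0]] [[350.8, 0.0, 254.4], [0.0, 350.8, 197.4], [0.0, 0.0, 1.0]]
pack_1 top 0.97 [200. 243.  22.  36.] 490 top z 0.047 c [0.423 0.194 0.044] rgb [ 88. 133. 189.] rect [array([0.424, 0.195]), array([0.099, 0.037]), np.float64(8.104)]
pack_1 top 0.9 [196. 188. 
[... 3412 characters left out ...]
t64(84.333)]
pan_top top 0.5 [336. 242.  23.  38.] 526 top z 0.047 c [ 0.424 -0.204  0.044] rgb [ 87. 129. 180.] rect [array([ 0.424, -0.204]), array([0.1  , 0.037]), np.float64(6.079)]
pan_top scene 0.76 [251. 180.  58.  39.] 1335 top z 0.1 c [0.463 0.021 0.098] rgb [209. 208. 212.] rect [array([0.458, 0.023]), array([0.13 , 0.135]), np.float64(84.221)]
pan_top scene 0.66 [360. 180.  86.  73.] 3506 top z 0.055 c [0.531 0.383 0.055] rgb [195. 116.  52.] rect [array([0.516, 0.385]), array([0.275, 0.146]), np.float64(0.832)]
knob_grip scene 0.75 [266. 223.  33.  33.] 768 top z 0.1 c [0.613 0.006 0.1  ] rgb [200. 199. 197.] rect [array([0.608, 0.008]), array([0.016, 0.059]), np.float64(72.129)]
```

View pics/top0.png

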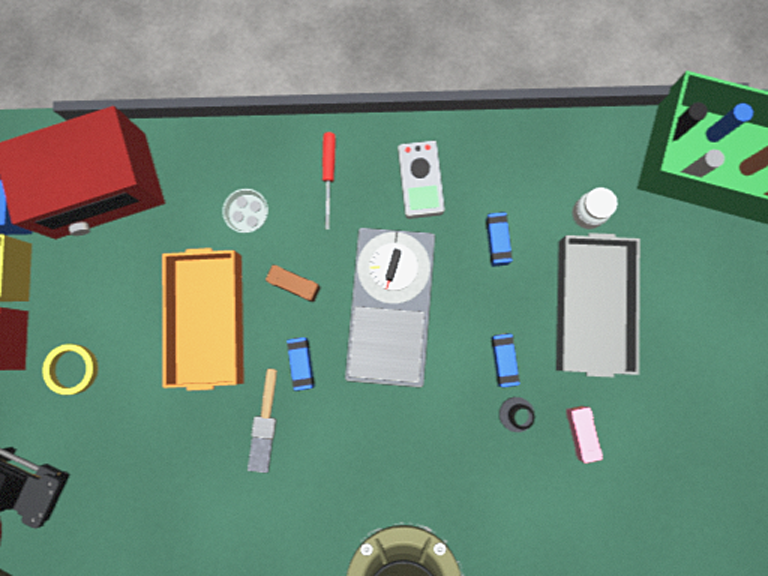

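Run:
```python
from h import *
a=grab("top");b=grab("scene")
c=[cv2.resize(im["color"][y:y+90,x:x+100],(600,540),interpolation=cv2.INTER_CUBIC) for im,x,y in((a,210,140),(b,215,175))]
cv2.imwrite("pics/dial.png",cv2.resize(np.hstack(c),(800,360))[...,::-1])
```

```text
(no output)
```

View pics/dial.png

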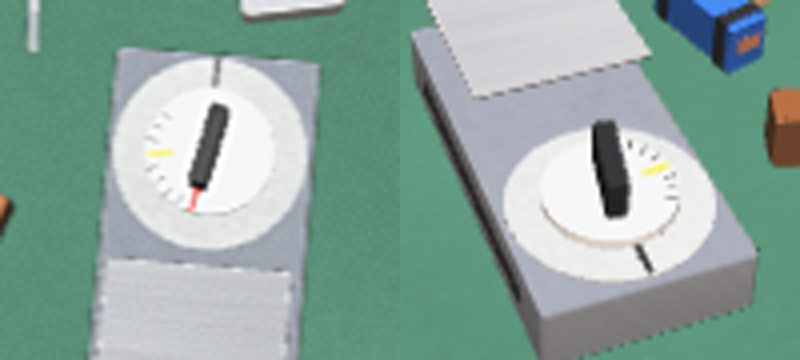

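Besides the listed things there are five pack-shaped objects in the 768-wide picture. Blue ones are at (301,364), (506,360) and (499,238). The brown look-alike is at (292,282) and the pink one at (585,435), and I leave both alone. The dial crop shows the red mark pointing to the pan side and slightly left, and the needle pointing away from the robot. The knob has to turn about 168° clockwise.

```bash
cat >> h.py <<'E'
def go(x,y,z,yaw,st=None):
    s=ctrl.get_state();Rc=R.from_rotvec(s["tool_rot"]);a=np.radians(yaw)
    Rt=R.from_matrix(np.array([[-np.sin(a),np.cos(a),0],[np.cos(a),np.sin(a),0],[0,0,-1]]).T)
    sl=Rc.inv().apply(np.array([x,y,z])-s["position"])/.25
    an=(Rc.inv()*Rt).as_rotvec(degrees=True)/30
    yc=Rc.as_matrix()[:,1]
    print("slide",sl.round(3),"ang",an.round(3),"| pos",np.round(s["position"],4),"yaw",round(np.degrees(np.arctan2(yc[1],yc[0])),1),"j7",round(s["joint_positions"][6],2),"grip",round(s["grip_width"]*.087,4),round(s["grip_force"],1),"F",np.round(s["ft_force"],1),"t",round(s["time"],1))
def packs(im,names=("pack_1",),cam="top"):
    P=cloud(im)
    for o in ctrl.outline_of(names[0],cam):
        m=o["mask"];k=m&(im["depth"]>0);p=P[k];c=im["color"][m].mean(0)
        if len(p)<50 or c[2]<c[0]+30: continue
        h=np.percentile(p[:,2],90);t=p[p[:,2]>h-.008]
        r=cv2.minAreaRect(t[:,:2].astype(np.float32));w,l=r[1];a=r[2] if w>l else r[2]+90
        print("pack",round(o["confidence"],2),"ctr",np.round(r[0],4),"size",np.round(r[1],3),"long axis",round((a+90)%180-90,1),"top",round(h,3))
E
python3 -c "
from h import *
go(.606,.008,.22,72)"
```

```text
slide [-2.201 -1.585 -0.076] ang [ 0.   0.  -0.2] | pos [0.2644 0.5938 0.2009] yaw 66.0 j7 -0.06 grip 0.0873 0.0 F [ 0.2  0.9 -0.5] t 0.8
```

```bash
python3 -m inch '[{"slide":[-0.73,-0.53,-0.08],"angular":[0,0,0],"claw":0},{"slide":[-0.73,-0.53,-0.08],"angular":[0,0,0],"claw":0},{"slide":[-0.73,-0.53,-0.08],"angular":[0,0,0],"claw":0},{"slide":[-0.73,-0.53,-0.08],"angular":[0,0,0],"claw":0},{"slide":[-0.73,-0.53,-0.08],"angular":[0,0,0],"claw":0},{"slide":[-0.73,-0.53,-0.08],"angular":[0,0,0],"claw":0},{"slide":[-0.73,-0.53,-0.08],"angular":[0,0,0],"claw":0}]' 40
python3 -m inch '[{"slide":[-0.73,-0.53,0],"angular":[0,0,0],"claw":0},{"slide":[-0.73,-0.53,0],"angular":[0,0,0],"claw":0},{"slide":[-0.73,-0.53,0],"angular":[0,0,0],"claw":0},{"slide":[-0.73,-0.53,0],"angular":[0,0,0],"claw":0},{"slide":[-0.73,-0.53,0],"angular":[0,0,0],"claw":0},{"slide":[-0.73,-0.53,0],"angular":[0,0,0],"claw":0},{"slide":[-0.73,-0.53,0],"angular":[0,0,0],"claw":0}]'
python3 -c "
from h import *
go(.606,.008,.22,72)"
```

```text
time: 1.5
position: [0.3773, 0.3986, 0.2213]
tool_rot: [-0.655, -3.072, -0.002]
ft_force: [0.1, 0.2, 0.8]
grip_width: 0.518
grip_force: 0.0
time: 2.2
position: [0.4895, 0.2051, 0.2206]
tool_rot: [-0.65, -3.073, -0.001]
ft_force: [0.6, -0.2, 0.3]
grip_width: 0.499
grip_force: 0.0
slide [-0.745 -0.532  0.001] ang [ 0.001 -0.002 -0.196] | pos [0.4895 0.2051 0.2206] yaw 66.1 j7 0.72 grip 0.0434 0.0 F [ 0.6 -0.2  0.3] t 2.2
```

```bash
python3 -m inch '[{"slide":[-0.745,-0.532,0],"angular":[0,0,-0.2],"claw":0},{"slide":[-0.745,-0.532,0],"angular":[0,0,-0.2],"claw":0},{"slide":[-0.745,-0.532,0],"angular":[0,0,-0.2],"claw":0},{"slide":[-0.745,-0.532,0],"angular":[0,0,-0.2],"claw":0},{"slide":[-0.745,-0.532,0],"angular":[0,0,-0.2],"claw":0},{"slide":[-0.745,-0.532,0],"angular":[0,0,-0.2],"claw":0},{"slide":[-0.745,-0.532,0],"angular":[0,0,-0.2],"claw":0},{"slide":[-0.745,-0.532,0],"angular":[0,0,-0.2],"claw":0}]'
python3 - <<'E'
from h import *
im=grab("wrist");save(im,"w1.png")
P=cloud(im);k=(abs(P[...,2]-.103)<.008)&(np.hypot(P[...,0]-.606,P[...,1]-.008)<.05)&(im["color"].max(-1)<110)
print(k.sum(),cv2.minAreaRect(P[k][:,:2].astype(np.float32)),P[k].mean(0))
go(.606,.008,.086,72)
a=grab("top"); print([len(ctrl.outline_of("pack_1","top"))]); packs(a)
E
```

```text
time: 3.0
position: [0.6057, 0.01, 0.2205]
tool_rot: [-0.483, -3.103, -0.002]
ft_force: [0.8, -0.7, -0.4]
grip_width: 0.5
grip_force: 0.0
980 ((0.6065058708190918, 0.008465913124382496), (0.014702142216265202, 0.05953346937894821), 72.58150482177734) [0.60501614 0.00912668 0.10191812]
slide [-0.004 -0.007  0.539] ang [ 0.002 -0.002  0.01 ] | pos [0.6057 0.0097 0.2206] yaw 72.3 j7 1.28 grip 0.0435 0.0 F [-0.   0.5 -0.3] t 3.0
[5]
pack 0.73 ctr [ 0.4245 -0.2041] size [0.1   0.037] long axis 6.9 top 0.047
pack 0.65 ctr [0.4237 0.1945] size [0.098 0.036] long axis 8.0 top 0.048
pack 0.6 ctr [ 0.6621 -0.2001] size [0.097 0.036] long axis 4.7 top 0.047
```

View pics/w1.png

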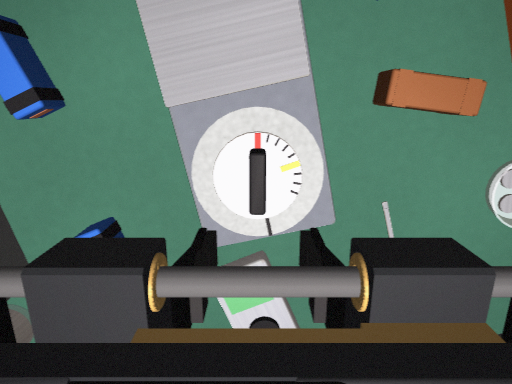

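The wrist view shows the knob at (258,182) in line with the fingers, the red mark at (258,140), the needle at (268,225) and the yellow mark at (290,166). I'll descend and grip.

```bash
python3 -m inch '[{"slide":[0,-0.004,0.3],"angular":[0,0,0],"claw":0},{"slide":[0,-0.004,0.3],"angular":[0,0,0],"claw":0},{"slide":[0,-0.004,0.53],"angular":[0,0,0],"claw":0},{"slide":[0,-0.004,0.53],"angular":[0,0,0],"claw":0},{"slide":[0,-0.004,0.53],"angular":[0,0,0],"claw":-1},{"slide":[0,-0.004,0.53],"angular":[0,0,0],"claw":-1},{"slide":[0,-0.004,0.53],"angular":[0,0,0],"claw":-1},{"slide":[0,-0.004,0.53],"angular":[0,0,0],"claw":-1},{"slide":[0,-0.004,0.53],"angular":[0,0,0],"claw":-1},{"slide":[0,-0.004,0.53],"angular":[0,0,0],"claw":-1}]' 30
python3 -m inch '[{"slide":[0,0,0],"angular":[0,0,0.2],"claw":-1},{"slide":[0,0,0],"angular":[0,0,0.4],"claw":-1},{"slide":[0,0,0],"angular":[0,0,0.6],"claw":-1},{"slide":[0,0,0],"angular":[0,0,0.8],"claw":-1},{"slide":[0,0,0],"angular":[0,0,1],"claw":-1},{"slide":[0,0,0],"angular":[0,0,1],"claw":-1}]'
python3 -c "
from h import *
go(.606,.008,.086,-96)"
```

```text
time: 4.2
position: [0.6062, 0.0051, 0.0891]
tool_rot: [0.491, 3.102, 0.001]
ft_force: [-0.3, 0.3, -0.4]
grip_width: 0.056
grip_force: 0.0
time: 4.8
position: [0.6059, 0.0051, 0.0885]
tool_rot: [1.278, 2.87, 0.0]
ft_force: [0.3, 0.8, -0.7]
grip_width: 0.006
grip_force: 0.0
slide [0.008 0.008 0.01 ] ang [ 0.  -0.   4.6] | pos [0.6059 0.0051 0.0885] yaw 42.0 j7 0.81 grip 0.0005 0.0 F [ 0.3  0.8 -0.7] t 4.8
```

Run:
```python
from h import *
b=grab("scene");w=grab("wrist")
c=[cv2.resize(b["color"][150:270,190:350],(512,384),interpolation=cv2.INTER_CUBIC),w["color"]]
cv2.imwrite("pics/miss.png",cv2.resize(np.hstack(c),(800,300))[...,::-1])
```

```text
(no output)
```

View pics/miss.png

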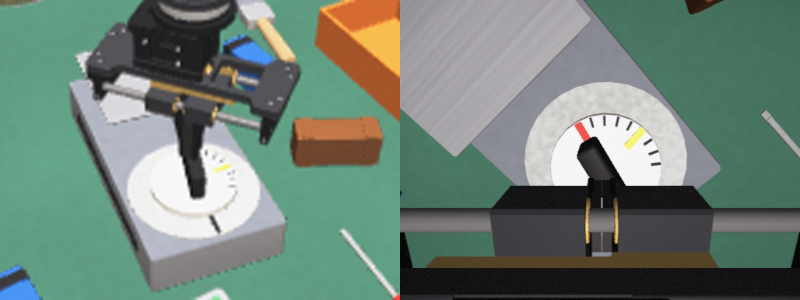

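Run:
```python
from h import *
s=ctrl.get_state();w=grab("wrist");P=cloud(w)
T=np.linalg.inv(np.array(w["extrinsics"])); 
print(np.round(w["tool_from_camera"],3).tolist())
for v in range(170,384,12): print(v,[tuple(np.round(P[v,u],3)) for u in (240,256,270)])
b=grab("scene");Q=cloud(b)
k=(np.hypot(Q[...,0]-.606,Q[...,1]-.006)<.04)&(Q[...,2]>.075)&(b["color"].max(-1)<100)
vs,us=np.nonzero(k)
for v in sorted(set(vs))[::2]:
    q=Q[v][k[v]]; print(v,len(q),q.mean(0).round(3),q.min(0).round(3),q.max(0).round(3))
```

```text
[[0.0, 0.962, 0.274, 0.075], [1.0, -0.0, -0.0, -0.001], [-0.0, 0.274, -0.962, -0.183], [0.0, 0.0, 0.0, 1.0]]
170 [(np.float64(0.575), np.float64(0.022), np.float64(0.07)), (np.float64(0.583), np.float64(0.028), np.float64(0.068)), (np.float64(0.589), np.float64(0.034), np.float64(0.069))]
182 [(np.float64(0.579), np.float64(0.019), np.float64(0.084)), (np.float64(0.588), np.float64(0.023), np.float64(0.07)), (np.float64(0.594), np.float64(0.028), np.float64(0.07))]
194 [(np.float64(0.581), np.float64(0.018), np.float64(0.102)), (np.float64(0.588), np.float64(0.023), np.float64(0.097)), (np.float64(0.6), np.float64(0.023), np.float64(0.069))]
206 [(np.float64(0.585), np.float64(0.013), np.float64(0.101)), (np.float64(0.591), np.float64(0.019), np.float64(0.102)), (np.float64(0.605), np.float64(0.017), np.float64(0.069))]
218 [(np.float64(0.59), np.float64(0.008), np.float64(0.102)), (np.float64(0.596), np.float64(0.014), np.float64(0.102)), (np.float64(0.603), np.float64(0.018), np.float64(0.098))]
230 [(np.float64(0.592), np.float64(0.007), np.float64(0.113)), (np.float64(0.599), np.
[... 8161 characters left out ...]
 0.613 -0.     0.123] [ 0.607 -0.007  0.119] [0.621 0.009 0.127]
211 8 [ 0.614 -0.     0.116] [ 0.607 -0.007  0.112] [0.618 0.01  0.119]
213 7 [0.609 0.004 0.103] [ 0.587 -0.001  0.083] [0.619 0.012 0.113]
215 8 [0.61  0.005 0.097] [ 0.587 -0.001  0.076] [0.617 0.011 0.102]
217 7 [0.619 0.002 0.099] [ 0.604 -0.002  0.086] [0.625 0.007 0.103]
219 8 [0.625 0.    0.098] [ 0.605 -0.005  0.079] [0.633 0.006 0.103]
221 6 [ 0.632 -0.002  0.097] [ 0.619 -0.006  0.086] [0.638 0.003 0.101]
223 7 [ 0.633 -0.002  0.091] [ 0.619 -0.007  0.08 ] [0.637 0.004 0.096]
225 6 [ 0.634 -0.001  0.085] [ 0.63  -0.006  0.083] [0.636 0.004 0.086]
227 6 [ 0.635 -0.002  0.079] [ 0.63  -0.006  0.076] [0.637 0.004 0.081]
```

```bash
python3 -m inch '[{"slide":[0,0,-0.1],"angular":[0,0,0],"claw":0},{"slide":[0,0,-0.1],"angular":[0,0,-0.5],"claw":0},{"slide":[0,0,-0.1],"angular":[0,0,-1],"claw":0},{"slide":[0,0,-0.1],"angular":[0,0,-1],"claw":0},{"slide":[0,0,-0.1],"angular":[0,0,-1],"claw":0},{"slide":[0,0,-0.1],"angular":[0,0,-1],"claw":0}]'
python3 - <<'E'
from h import *
s=ctrl.get_state();w=grab("wrist");P=cloud(w)
Rc=R.from_rotvec(s["tool_rot"]).as_matrix();t=(P-s["position"])@Rc
k=(abs(t[...,0])<.03)&(abs(t[...,1])<.07)&(w["depth"]>0)&(P[...,2]>.106)
for lo in np.arange(-.07,.07,.01):
    q=t[k&(t[...,1]>=lo)&(t[...,1]<lo+.01)]
    if len(q): print(round(lo,2),len(q),"tool z max",np.sort(q[:,2])[-8:].round(3),"x",q[q[:,2].argmax()].round(3))
save(w,"w2.png",(128,150,400,350),2)
go(.606,.008,.086,72)
E
```

```text
time: 5.6
position: [0.6058, 0.005, 0.1134]
tool_rot: [0.49, 3.103, 0.0]
ft_force: [1.0, -0.6, -1.4]
grip_width: 0.449
grip_force: 0.0
-0.07 319 tool z max [-0.106 -0.106 -0.106 -0.106 -0.106 -0.106 -0.106 -0.106] x [ 0.025 -0.065 -0.106]
-0.06 1005 tool z max [-0.108 -0.108 -0.107 -0.107 -0.107 -0.107 -0.107 -0.107] x [ 0.026 -0.06  -0.107]
-0.05 3814 tool z max [-0.113 -0.113 -0.113 -0.113 -0.113 -0.113 -0.113 -0.113] x [ 0.027 -0.048 -0.113]
-0.04 3855 tool z max [-0.051 -0.051 -0.05  -0.049 -0.049 -0.049 -0.048 -0.047] x [ 0.011 -0.03  -0.047]
-0.03 6177 tool z max [-0.021 -0.021 -0.021 -0.021 -0.021 -0.021 -0.02  -0.02 ] x [ 0.009 -0.024 -0.02 ]
-0.02 3238 tool z max [-0.106 -0.106 -0.106 -0.106 -0.106 -0.106 -0.106 -0.106] x [ 0.025 -0.013 -0.106]
-0.01 3231 tool z max [-0.106 -0.106 -0.106 -0.106 -0.106 -0.106 -0.106 -0.105] x [ 0.025 -0.007 -0.105]
0.0 3259 tool z max [-0.106 -0.106 -0.106 -0.106 -0.106 -0.106 -0.106 -0.106] x [ 0.025  0.003 -0.106]
0.01 3707 tool z max [-0.022 -0.021 -0.021 -0.021 -0.02  -0.02  -0.02  -0.02 ] x [ 0.007  0.019 -0.02 ]
0.02 5893 tool z max [-0.021 -0.021 -0.021 -0.021 -0.021 -0.021 -0.021 -0.02 ] x [ 0.009  0.022 -0.02 ]
0.03 3968 tool z max [-0.06  -0.06  -0.059 -0.059 -0.059 -0.057 -0.057 -0.055] x [ 0.011  0.03  -0.055]
0.04 3613 tool z max [-0.113 -0.113 -0.113 -0.113 -0.113 -0.113 -0.113 -0.113] x [ 0.025  0.048 -0.113]
0.05 545 tool z max [-0.107 -0.107 -0.107 -0.107 -0.107 -0.107 -0.107 -0.106] x [ 0.025  0.059 -0.106]
0.06 175 tool z max [-0.107 -0.107 -0.106 -0.106 -0.106 -0.106 -0.106 -0.105] x [ 0.025  0.062 -0.105]
slide [0.003 0.011 0.11 ] ang [ 0.001  0.    -0.002] | pos [0.6058 0.005  0.1134] yaw 71.9 j7 1.31 grip 0.041 0.0 F [-0.2  0.2 -0.7] t 5.7
```

View pics/w2.png

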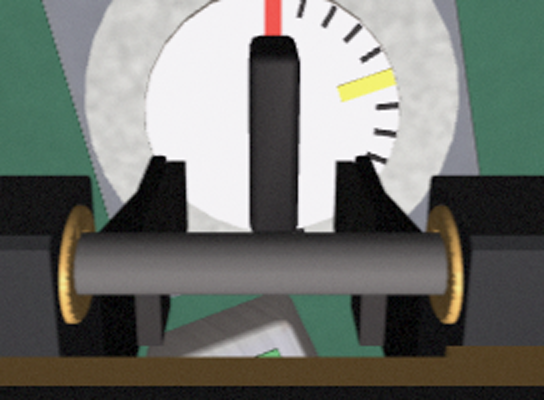

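The picture shows the knob bar at (274,135) between the open fingers at (175,170) and (350,170). Depth in both cameras puts the fingertips about 20 mm behind the reported TCP, not 11 mm ahead of it. The first close was therefore above the knob, so I'll go lower.

```bash
python3 -m inch '[{"slide":[0.003,0.012,0.08],"angular":[0,0,0],"claw":0},{"slide":[0.003,0.012,0.12],"angular":[0,0,0],"claw":0},{"slide":[0.003,0.012,0.16],"angular":[0,0,0],"claw":0},{"slide":[0.003,0.012,0.2],"angular":[0,0,0],"claw":0},{"slide":[0.003,0.012,0.22],"angular":[0,0,0],"claw":0},{"slide":[0.003,0.012,0.22],"angular":[0,0,0],"claw":-1},{"slide":[0.003,0.012,0.22],"angular":[0,0,0],"claw":-1},{"slide":[0.003,0.012,0.22],"angular":[0,0,0],"claw":-1},{"slide":[0.003,0.012,0.22],"angular":[0,0,0],"claw":-1},{"slide":[0.003,0.012,0.22],"angular":[0,0,0],"claw":-1}]' 30
```

```text
time: 6.65
position: [0.6067, 0.0092, 0.0589]
tool_rot: [0.49, 3.102, 0.002]
ft_force: [0.9, 1.7, 0.7]
grip_width: 0.186
grip_force: 30.0
```

Gripped at 16 mm. Now I turn it clockwise.

```bash
T='[{"slide":[0,0,0],"angular":[0,0,0.2],"claw":-1}]'
python3 -m inch '[{"slide":[0,0,0],"angular":[0,0,0.2],"claw":-1},{"slide":[0,0,0],"angular":[0,0,0.4],"claw":-1},{"slide":[0,0,0],"angular":[0,0,0.6],"claw":-1},{"slide":[0,0,0],"angular":[0,0,0.8],"claw":-1},{"slide":[0,0,0],"angular":[0,0,1],"claw":-1}]'
python3 -m inch '[{"slide":[0,0,0],"angular":[0,0,0.2],"claw":-1},{"slide":[0,0,0],"angular":[0,0,0.4],"claw":-1},{"slide":[0,0,0],"angular":[0,0,0.6],"claw":-1},{"slide":[0,0,0],"angular":[0,0,0.8],"claw":-1},{"slide":[0,0,0],"angular":[0,0,1],"claw":-1}]'
python3 -m inch '[{"slide":[0,0,0],"angular":[0,0,0.2],"claw":-1},{"slide":[0,0,0],"angular":[0,0,0.4],"claw":-1},{"slide":[0,0,0],"angular":[0,0,0.6],"claw":-1},{"slide":[0,0,0],"angular":[0,0,0.8],"claw":-1},{"slide":[0,0,0],"angular":[0,0,1],"claw":-1}]'
python3 -m inch '[{"slide":[0,0,0],"angular":[0,0,0.2],"claw":-1},{"slide":[0,0,0],"angular":[0,0,0.4],"claw":-1},{"slide":[0,0,0],"angular":[0,0,0.6],"claw":-1},{"slide":[0,0,0],"angular":[0,0,0.8],"claw":-1},{"slide":[0,0,0],"angular":[0,0,1],"claw":-1}]'
python3 -m inch '[{"slide":[0,0,0],"angular":[0,0,0.2],"claw":-1},{"slide":[0,0,0],"angular":[0,0,0.4],"claw":-1},{"slide":[0,0,0],"angular":[0,0,0.6],"claw":-1},{"slide":[0,0,0],"angular":[0,0,0.8],"claw":-1},{"slide":[0,0,0],"angular":[0,0,0.9],"claw":-1},{"slide":[0,0,0],"angular":[0,0,0.9],"claw":-1}]'
cat >> h.py <<'E'
def dial(im,c=(.6065,.0085)):
    # angles (deg, world ccw) of needle, red, yellow from colour pixels projected on known planes
    E=np.array(im["extrinsics"]);K=np.array(im["camera_matrix"]);v,u=np.mgrid[:384,:512]
    d=np.stack([(u-K[0,2])/K[0,0],-(v-K[1,2])/K[1,1],-np.ones((384,512))],-1)@E[:3,:3].T;o=E[:3,3]
    C=im["color"].astype(int);mx=C.max(-1);sp=mx-C.min(-1)
    for n,z,r0,r1,m in(("needle",.061,.047,.066,mx<75),("red",.070,.0,.046,(C[...,0]>C[...,1]+70)&(C[...,0]>C[...,2]+70)&(abs(C[...,1]-C[...,2])<60)),("yellow",.070,.02,.046,(C[...,1]>C[...,2]+60)&(C[...,0]>C[...,2]+60))):
        p=o+d*((z-o[2])/d[...,2])[...,None];q=p[...,:2]-np.array(c);r=np.hypot(q[...,0],q[...,1])
        k=m&(r>r0)&(r<r1);w=q[k].mean(0) if k.any() else [0,0];print(n,k.sum(),np.round(np.degrees(np.arctan2(w[1],w[0])),1),end="; ")
    print()
E
python3 - <<'E'
from h import *
go(.606,.008,.059,-96)
dial(grab("scene"));dial(grab("top"))
E
```

```text
time: 7.15
position: [0.6068, 0.0093, 0.0589]
tool_rot: [1.282, 2.867, 0.003]
ft_force: [0.8, 2.6, 1.0]
grip_width: 0.182
grip_force: 30.0
time: 7.65
position: [0.607, 0.0093, 0.059]
tool_rot: [1.98, 2.438, 0.003]
ft_force: [1.0, 1.3, -0.1]
grip_width: 0.181
grip_force: 30.0
time: 8.15
position: [0.6071, 0.0093, 0.0589]
tool_rot: [2.544, 1.842, 0.004]
ft_force: [2.1, 1.4, -0.8]
grip_width: 0.183
grip_force: 30.0
time: 8.65
position: [0.6072, 0.0092, 0.059]
tool_rot: [2.935, 1.121, 0.004]
ft_force: [2.6, 0.9, -0.9]
grip_width: 0.184
grip_force: 30.0
time: 9.25
position: [0.6072, 0.009, 0.059]
tool_rot: [-3.114, -0.411, -0.004]
ft_force: [3.9, 0.7, 0.3]
grip_width: 0.185
grip_force: 30.0
slide [-0.006  0.003 -0.   ] ang [-0.001 -0.005  0.701] | pos [0.6072 0.009  0.059 ] yaw -75.0 j7 -1.06 grip 0.0161 30.0 F [3.9 0.7 0.3] t 9.2
needle 107 176.6; red 11 15.1; yellow 10 -54.9; 
needle 8 -60.8; red 0 0.0; yellow 0 0.0;
```

```bash
python3 -m inch '[{"slide":[0,0,0],"angular":[0,0,0.2],"claw":-1},{"slide":[0,0,0],"angular":[0,0,0.4],"claw":-1},{"slide":[0,0,0],"angular":[0,0,0.6],"claw":-1},{"slide":[0,0,0],"angular":[0,0,0.69],"claw":-1},{"slide":[0,0,0],"angular":[0,0,0.69],"claw":-1},{"slide":[0,0,0],"angular":[0,0,0.69],"claw":-1},{"slide":[0,0,0],"angular":[0,0,0.69],"claw":-0.2},{"slide":[0,0,0],"angular":[0,0,0.69],"claw":-0.2},{"slide":[0,0,0],"angular":[0,0,0.69],"claw":-0.2},{"slide":[0,0,0],"angular":[0,0,0.69],"claw":-0.2}]'
python3 -m inch '[{"slide":[0,0,-0.1],"angular":[0,0,0],"claw":-0.2},{"slide":[0,0,-0.2],"angular":[0,0,0],"claw":-0.2},{"slide":[0,0,-0.4],"angular":[0,0,0],"claw":-0.2},{"slide":[-0.3,0,-0.6],"angular":[0,0,0],"claw":-0.2},{"slide":[-0.3,0,-0.6],"angular":[0,0,0],"claw":-0.2},{"slide":[-0.3,0,-0.6],"angular":[0,0,0],"claw":-0.2},{"slide":[-0.3,0,-0.6],"angular":[0,0,0],"claw":-0.2}]'
python3 - <<'E'
from h import *
go(.606,.008,.2,-96)
b=grab("scene");a=grab("top");w=grab("wrist");
for im in(b,a,w): dial(im)
save(w,"w3.png")
E
```

```text
time: 10.35
position: [0.6053, 0.0076, 0.058]
tool_rot: [3.137, -0.157, -0.002]
ft_force: [-0.1, 0.3, -0.6]
grip_width: 0.386
grip_force: 0.0
time: 11.05
position: [0.5313, 0.0168, 0.209]
tool_rot: [-3.134, 0.152, -0.002]
ft_force: [-0.2, 0.2, -0.3]
grip_width: 0.399
grip_force: 0.0
slide [0.301 0.006 0.036] ang [-0.008 -0.002  0.014] | pos [0.5313 0.0168 0.209 ] yaw -95.6 j7 -1.66 grip 0.0347 0.0 F [-0.2  0.2 -0.3] t 11.1
needle 36 159.9; red 9 -5.5; yellow 11 -74.6; 
needle 2 -109.1; red 0 0.0; yellow 0 0.0; 
needle 0 0.0; red 84 -5.6; yellow 149 -75.5;
```

View pics/w3.png

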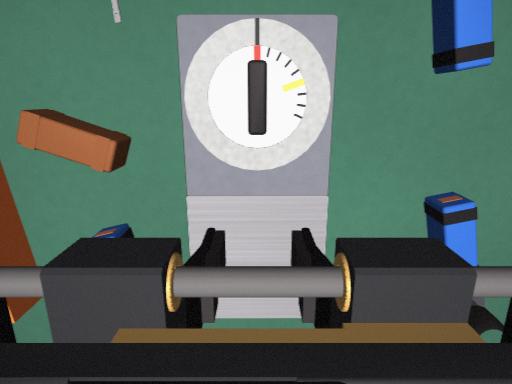

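The red mark (257,52) and the needle (257,30) line up, with the knob at (257,97). I'll check this numerically and plan the first pick.

Run:
```python
from h import *
w=grab("wrist");C=w["color"].astype(int)
for r in range(18,60,4):
    row=C[r,235:280];dk=255-row.sum(-1)/3; 
    if r>46: dk=(row[:,0]-row[:,1]).clip(20)-20.
    else: dk=(dk-np.median(dk)-20).clip(0)
    print(r,round((dk*np.arange(235,280)).sum()/max(dk.sum(),1),2),dk.max().round())
k=(C[...,0]>0)
packs(grab("top"))
go(.424,.194,.16,-82);go(.424,-.204,.16,-83)
```

```text
18 255.98 52.0
22 255.89 120.0
26 255.93 120.0
30 255.93 119.0
34 255.9 121.0
38 255.91 123.0
42 255.9 122.0
46 255.3 60.0
50 255.78 128.0
54 255.78 127.0
58 255.79 129.0
pack 0.92 ctr [ 0.4254 -0.2038] size [0.098 0.036] long axis 6.9 top 0.047
pack 0.81 ctr [ 0.663  -0.1999] size [0.099 0.037] long axis 4.0 top 0.046
pack 0.68 ctr [0.4236 0.1943] size [0.099 0.037] long axis 7.8 top 0.047
slide [-0.499 -0.671  0.188] ang [ 0.007  0.003 -0.459] | pos [0.5314 0.0147 0.2073] yaw -95.8 j7 -1.66 grip 0.0348 0.0 F [-0.1 -0.6 -0.3] t 11.3
slide [-0.339  0.913  0.193] ang [ 0.007  0.003 -0.426] | pos [0.5314 0.0147 0.2073] yaw -95.8 j7 -1.66 grip 0.0348 0.0 F [-0.1 -0.6 -0.3] t 11.3
```

Zero is good to about 0.1 px sideways. Now pack A, the left one.

```bash
python3 -m inch '[{"slide":[-0.5,-0.67,0],"angular":[0,0,-0.23],"claw":0.2},{"slide":[-0.5,-0.67,0],"angular":[0,0,-0.46],"claw":0.2},{"slide":[-0.5,-0.67,0],"angular":[0,0,-0.46],"claw":0.2},{"slide":[-0.5,-0.67,0],"angular":[0,0,-0.46],"claw":0.2},{"slide":[-0.5,-0.67,0.1],"angular":[0,0,-0.46],"claw":0.2},{"slide":[-0.5,-0.67,0.3],"angular":[0,0,-0.46],"claw":0.2},{"slide":[-0.5,-0.67,0.3],"angular":[0,0,-0.46],"claw":0.2},{"slide":[-0.5,-0.67,0.3],"angular":[0,0,-0.46],"claw":0.2}]' 40
python3 - <<'E'
from h import *
w=grab("wrist");packs(w,cam="wrist");save(w,"w4.png")
go(.424,.1945,-.012,-82)
E
```

```text
time: 12.15
position: [0.4239, 0.1935, 0.1332]
tool_rot: [3.131, 0.219, -0.002]
ft_force: [-0.6, 0.2, 0.2]
grip_width: 0.596
grip_force: 0.0
pack 0.86 ctr [0.4243 0.1942] size [0.099 0.037] long axis 8.2 top 0.045
slide [-0.008  0.     0.589] ang [-0.001 -0.005  0.   ] | pos [0.4255 0.1947 0.1352] yaw -82.0 j7 -1.97 grip 0.0525 0.0 F [-0.1 -0.6 -0.1] t 12.2
```

View pics/w4.png

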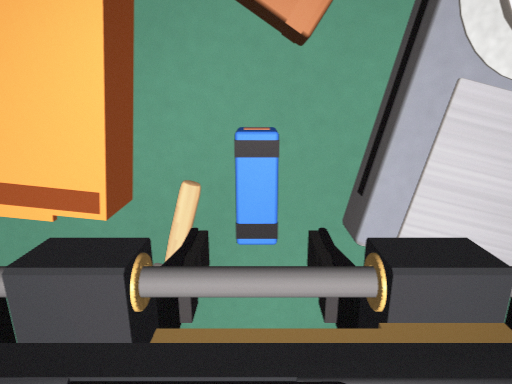

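The crop shows the blue pack at (257,185) with black bands, centred between the fingers, and the brush handle clear at (185,215). I'll pick it up.

```bash
python3 -m inch '[{"slide":[-0.005,0,0.2],"angular":[0,0,0],"claw":0.2},{"slide":[-0.005,0,0.4],"angular":[0,0,0],"claw":0.2},{"slide":[-0.005,0,0.5],"angular":[0,0,0],"claw":0.2},{"slide":[-0.005,0,0.57],"angular":[0,0,0],"claw":0.2},{"slide":[-0.005,0,0.57],"angular":[0,0,0],"claw":0.2},{"slide":[-0.005,0,0.57],"angular":[0,0,0],"claw":-1},{"slide":[-0.005,0,0.57],"angular":[0,0,0],"claw":-1},{"slide":[-0.005,0,0.57],"angular":[0,0,0],"claw":-1},{"slide":[-0.005,0,0.57],"angular":[0,0,0],"claw":-1},{"slide":[-0.005,0,0.57],"angular":[0,0,0],"claw":-1}]' 40
python3 -m inch '[{"slide":[0,0,-0.2],"angular":[0,0,0],"claw":-1},{"slide":[0,0,-0.4],"angular":[0,0,0],"claw":-1},{"slide":[0,0,-0.6],"angular":[0,0,0],"claw":-1},{"slide":[0,0,-0.8],"angular":[0,0,0],"claw":-1},{"slide":[0,0,-0.8],"angular":[0,0,0],"claw":-1},{"slide":[0,0,-0.8],"angular":[0,0,0],"claw":-1}]'
python3 -c "
from h import *
go(.458,.0235,.19,-96);go(.458,.0235,.095,-96)"
```

```text
time: 13.25
position: [0.4238, 0.1952, -0.0076]
tool_rot: [-3.132, -0.222, -0.003]
ft_force: [-1.2, -1.9, 7.3]
grip_width: 0.411
grip_force: 40.0
time: 13.85
position: [0.4224, 0.1949, 0.1914]
tool_rot: [-3.131, -0.222, -0.001]
ft_force: [0.2, -0.6, -4.1]
grip_width: 0.408
grip_force: 40.0
slide [0.044 0.699 0.003] ang [-0.006 -0.001  0.471] | pos [0.4224 0.1949 0.1914] yaw -81.9 j7 -2.03 grip 0.0355 40.0 F [ 0.2 -0.6 -4.1] t 13.8
slide [0.044 0.7   0.383] ang [-0.006 -0.001  0.471] | pos [0.4224 0.1949 0.1914] yaw -81.9 j7 -2.03 grip 0.0355 40.0 F [ 0.2 -0.6 -4.1] t 13.8
```

```bash
python3 -m inch '[{"slide":[0.044,0.2,0],"angular":[0,0,0.24],"claw":-1},{"slide":[0.044,0.4,0],"angular":[0,0,0.47],"claw":-1},{"slide":[0.044,0.6,0],"angular":[0,0,0.47],"claw":-1},{"slide":[0.044,0.7,0],"angular":[0,0,0.47],"claw":-1},{"slide":[0.044,0.7,0],"angular":[0,0,0.47],"claw":-1},{"slide":[0.044,0.7,0.2],"angular":[0,0,0.47],"claw":-1},{"slide":[0.044,0.7,0.3],"angular":[0,0,0.47],"claw":-1},{"slide":[0.044,0.7,0.36],"angular":[0,0,0.47],"claw":-1},{"slide":[0.044,0.7,0.375],"angular":[0,0,0.47],"claw":-1},{"slide":[0.044,0.7,0.38],"angular":[0,0,0.47],"claw":-1}]'
python3 -c "
from h import *
go(.458,.0235,.095,-96)"
```

```text
time: 14.85
position: [0.4567, 0.0229, 0.0947]
tool_rot: [3.135, -0.163, -0.003]
ft_force: [-0.8, 0.4, -3.8]
grip_width: 0.411
grip_force: 40.0
slide [ 0.005 -0.003 -0.001] ang [0.004 0.004 0.001] | pos [0.4567 0.0229 0.0947] yaw -96.0 j7 -1.85 grip 0.0358 40.0 F [-0.8  0.4 -3.8] t 14.8
```

```bash
python3 -m inch '[{"slide":[0,0,0],"angular":[0,0,0],"claw":0.2},{"slide":[0,0,0],"angular":[0,0,0],"claw":0.2},{"slide":[0,0,0],"angular":[0,0,0],"claw":0.2},{"slide":[0,0,0],"angular":[0,0,0],"claw":0.2},{"slide":[0,0,-0.2],"angular":[0,0,0],"claw":0.2},{"slide":[0,0,-0.4],"angular":[0,0,0],"claw":0.2},{"slide":[0.2,0,-0.6],"angular":[0,0,0],"claw":0.2},{"slide":[0.2,0,-0.6],"angular":[0,0,0],"claw":0.2},{"slide":[0.2,0,-0.6],"angular":[0,0,0],"claw":0.2},{"slide":[0.2,0,-0.6],"angular":[0,0,0],"claw":0.2}]'
cat >> h.py <<'E'
def needle(im,c=(.6065,.0085)):
    E=np.array(im["extrinsics"]);K=np.array(im["camera_matrix"]);C=im["color"].astype(int).sum(-1)/3
    a=np.radians(np.arange(-180,180,1.));rr=np.arange(.050,.065,.002)
    pts=np.stack([c[0]+np.outer(np.cos(a),rr),c[1]+np.outer(np.sin(a),rr),np.full((360,len(rr)),.061)],-1).reshape(-1,3)
    px=proj(im,pts);ok=(px[:,0]>0)&(px[:,0]<510)&(px[:,1]>0)&(px[:,1]<382)
    v=np.where(ok,C[px[:,1].clip(0,383).round().astype(int),px[:,0].clip(0,511).round().astype(int)],255).reshape(360,-1)
    # print dark sectors
    m=v.mean(1);print("dark angles",[(int(np.degrees(x).round()),int(y)) for x,y in zip(a,m) if y<np.median(m)-30], "cw from zero = -5.7-angle; 250g at -76.2")
E
python3 - <<'E'
from h import *
w=grab("wrist");needle(w);needle(grab("scene"));save(w,"w5.png")
P=cloud(w);packs(w,cam="wrist");go(.458,.0235,.19,-96)
E
```

```text
time: 15.85
position: [0.507, 0.0173, 0.2452]
tool_rot: [3.136, -0.165, -0.002]
ft_force: [-0.4, -0.1, -1.0]
grip_width: 0.597
grip_force: 0.0
dark angles [(-109, 107), (-108, 76), (-107, 75), (-106, 80), (-105, 175)] cw from zero = -5.7-angle; 250g at -76.2
dark angles [(-112, 209), (-111, 199), (-110, 199), (-109, 135), (-108, 80), (-107, 71), (-106, 80), (-105, 108), (-104, 143), (-103, 170), (-102, 196), (145, 205), (146, 205), (147, 206), (148, 164), (149, 153), (150, 155), (151, 85), (152, 91), (153, 91), (154, 62), (155, 62), (156, 60), (157, 59), (158, 59), (159, 59), (160, 58), (161, 59), (162, 59), (163, 56), (164, 53), (165, 49), (166, 44), (167, 38), (168, 35), (169, 84), (170, 109), (171, 159), (172, 185)] cw from zero = -5.7-angle; 250g at -76.2
pack 0.89 ctr [ 0.4853 -0.1483] size [0.242 0.078] long axis 46.6 top 0.045
pack 0.6 ctr [0.465  0.0219] size [0.036 0.086] long axis -6.1 top 0.127
slide [-0.193 -0.004  0.218] ang [0.    0.005 0.001] | pos [0.5061 0.0176 0.2444] yaw -96.0 j7 -1.82 grip 0.0524 0.0 F [-0.5 -0.2 -0. ] t 16.0
```

View pics/w5.png

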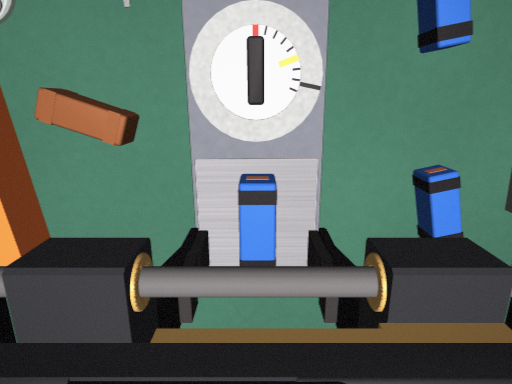

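The needle at (310,86) is past the yellow mark at (290,62). That is 101° or 1.77 rad, about 361 g, so this pack is full. I'll grip it again for the orange tub.

```bash
python3 -c "
from h import *
go(.457,.023,.076,-96)"
python3 -m inch '[{"slide":[-0.2,0,0.1],"angular":[0,0,0],"claw":0.2},{"slide":[-0.2,0,0.3],"angular":[0,0,0],"claw":0.2},{"slide":[-0.2,0,0.45],"angular":[0,0,0],"claw":0.2},{"slide":[-0.2,0,0.6],"angular":[0,0,0],"claw":0.2},{"slide":[-0.2,0,0.665],"angular":[0,0,0],"claw":0.2},{"slide":[-0.2,0,0.665],"angular":[0,0,0],"claw":0.2},{"slide":[-0.2,0,0.665],"angular":[0,0,0],"claw":-1},{"slide":[-0.2,0,0.665],"angular":[0,0,0],"claw":-1},{"slide":[-0.2,0,0.665],"angular":[0,0,0],"claw":-1},{"slide":[-0.2,0,0.665],"angular":[0,0,0],"claw":-1}]' 40
python3 -m inch '[{"slide":[0,0,0],"angular":[0,0,0],"claw":-1},{"slide":[0,0,-0.1],"angular":[0,0,0],"claw":-1},{"slide":[0,0,-0.2],"angular":[0,0,0],"claw":-1},{"slide":[0,0,-0.4],"angular":[0,0,0],"claw":-1},{"slide":[0,0,-0.5],"angular":[0,0,0],"claw":-1},{"slide":[0,0,-0.5],"angular":[0,0,0],"claw":-1}]'
python3 - <<'E'
from h import *
go(.456,.385,.19,-88.5)
a=grab("top");P=cloud(a);C=a["color"].astype(int)
k=(C[...,0]>C[...,2]+60)&(P[...,1]>.3)&(P[...,1]<.48)&(P[...,0]<.68)&(P[...,0]>.36)&(P[...,2]>.045)&(P[...,2]<.08)
print("orange rim",cv2.minAreaRect(P[k][:,:2].astype(np.float32)))
E
```

```text
slide [-0.196 -0.001  0.674] ang [0.    0.005 0.001] | pos [0.5061 0.0176 0.2444] yaw -96.0 j7 -1.82 grip 0.0524 0.0 F [-0.5 -0.2 -0. ] t 16.0
time: 17.0
position: [0.4588, 0.0232, 0.0804]
tool_rot: [-3.136, 0.164, -0.003]
ft_force: [0.1, 0.7, 1.1]
grip_width: 0.413
grip_force: 40.0
time: 17.6
position: [0.46, 0.0233, 0.2077]
tool_rot: [-3.134, 0.164, -0.008]
ft_force: [-0.1, 0.0, -3.8]
grip_width: 0.411
grip_force: 40.0
slide [-0.167 -1.437  0.075] ang [-0.007 -0.01  -0.25 ] | pos [0.46   0.0233 0.2077] yaw -96.0 j7 -1.98 grip 0.0357 40.0 F [-0.1  0.  -3.8] t 17.6
orange rim ((0.5152521133422852, 0.3868441879749298), (0.2746274173259735, 0.14294563233852386), 1.1847776174545288)
```

```bash
python3 -m inch '[{"slide":[-0.08,-0.2,0],"angular":[0,0,0],"claw":-1},{"slide":[-0.08,-0.4,0],"angular":[0,0,0],"claw":-1},{"slide":[-0.08,-0.6,0],"angular":[0,0,0],"claw":-1},{"slide":[-0.08,-0.72,0],"angular":[0,0,0],"claw":-1},{"slide":[-0.08,-0.72,0],"angular":[0,0,0],"claw":-1}]'
python3 -m inch '[{"slide":[-0.08,-0.2,0],"angular":[0,0,-0.25],"claw":-1},{"slide":[-0.08,-0.4,0],"angular":[0,0,-0.25],"claw":-1},{"slide":[-0.08,-0.6,0],"angular":[0,0,-0.25],"claw":-1},{"slide":[-0.08,-0.72,0],"angular":[0,0,-0.25],"claw":-1},{"slide":[-0.08,-0.72,0],"angular":[0,0,-0.25],"claw":-1},{"slide":[-0.08,-0.72,0],"angular":[0,0,-0.25],"claw":-1}]'
python3 -c "
from h import *
go(.456,.386,.006,-88.7)"
```

```text
time: 18.15
position: [0.4544, 0.2091, 0.2018]
tool_rot: [3.134, -0.151, -0.003]
ft_force: [0.5, -0.7, -3.6]
grip_width: 0.409
grip_force: 40.0
time: 18.75
position: [0.4549, 0.3837, 0.2019]
tool_rot: [3.136, 0.042, -0.003]
ft_force: [-0.1, -0.6, -3.2]
grip_width: 0.41
grip_force: 40.0
slide [ 0.006 -0.013  0.783] ang [0.011 0.004 0.008] | pos [0.4549 0.3837 0.2019] yaw -88.5 j7 -2.13 grip 0.0357 40.0 F [-0.1 -0.6 -3.2] t 18.8
```

```bash
python3 -m inch '[{"slide":[0.006,-0.013,0.2],"angular":[0,0,0],"claw":-1},{"slide":[0.006,-0.013,0.4],"angular":[0,0,0],"claw":-1},{"slide":[0.006,-0.013,0.55],"angular":[0,0,0],"claw":-1},{"slide":[0.006,-0.013,0.7],"angular":[0,0,0],"claw":-1},{"slide":[0.006,-0.013,0.77],"angular":[0,0,0],"claw":-1},{"slide":[0.006,-0.013,0.78],"angular":[0,0,0],"claw":-1},{"slide":[0.006,-0.013,0.78],"angular":[0,0,0],"claw":-1}]'
python3 -m inch '[{"slide":[0,0,0],"angular":[0,0,0],"claw":0.1},{"slide":[0,0,0],"angular":[0,0,0],"claw":0.1},{"slide":[0,0,0],"angular":[0,0,0],"claw":0.1},{"slide":[0,0,-0.2],"angular":[0,0,0],"claw":0.1},{"slide":[0,0,-0.4],"angular":[0,0,0],"claw":0.1},{"slide":[0,0,-0.6],"angular":[0,0,0],"claw":0.1},{"slide":[0,0,-0.8],"angular":[0,0,0],"claw":0.1},{"slide":[0,0,-0.8],"angular":[0,0,0],"claw":0.1}]'
python3 - <<'E'
from h import *
a=grab("top");packs(a);b=grab("scene");packs(b,cam="scene");needle(b)
go(.424,-.204,.2,-83)
go(.456,.386,.006,-88.7)
E
```

```text
time: 19.45
position: [0.4581, 0.3878, 0.0105]
tool_rot: [-3.141, -0.04, -0.001]
ft_force: [0.2, -0.3, -2.8]
grip_width: 0.411
grip_force: 40.0
time: 20.25
position: [0.4614, 0.3908, 0.2184]
tool_rot: [-3.13, -0.04, -0.015]
ft_force: [0.5, 0.3, -0.2]
grip_width: 0.548
grip_force: 0.0
pack 0.97 ctr [ 0.4238 -0.204 ] size [0.098 0.038] long axis 6.6 top 0.048
pack 0.75 ctr [ 0.6636 -0.1997] size [0.099 0.038] long axis 4.4 top 0.046
pack 0.62 ctr [0.4579 0.3865] size [0.037 0.096] long axis -0.9 top 0.051
pack 0.8 ctr [ 0.4268 -0.2047] size [0.103 0.037] long axis 6.6 top 0.045
pack 0.79 ctr [ 0.6654 -0.2005] size [0.102 0.037] long axis 4.9 top 0.045
pack 0.76 ctr [0.4603 0.3866] size [0.04 0.1 ] long axis -2.0 top 0.049
dark angles [(-9, 197), (-8, 177), (-7, 108), (-6, 72), (-5, 82), (-4, 116), (-3, 145), (-2, 207), (145, 202), (146, 202), (147, 203), (148, 161), (149, 151), (150, 152), (151, 83), (152, 89), (153, 89), (154, 59), (155, 59), (156, 58), (157, 58), (158, 58), (159, 58), (160, 57), (161, 57), (162, 57), (163, 55), (164, 52), (165, 48), (166, 42), (167, 36), (168, 33), (169, 81), (170, 107), (171, 157), (172, 183)] cw from zero = -5.7-angle; 250g at -76.2
slide [-0.193  2.364  0.037] ang [ 0.001  0.002 -0.183] | pos [0.4566 0.3881 0.2089] yaw -88.5 j7 -2.13 grip 0.0479 0.0 F [ 0.4  0.8 -0.1] t 20.4
slide [-0.002  0.008  0.811] ang [0.001 0.002 0.007] | pos [0.4566 0.3881 0.2089] yaw -88.5 j7 -2.13 grip 0.0479 0.0 F [ 0.4  0.8 -0.1] t 20.4
```

```bash
python3 -m inch '[{"slide":[0,0.79,0],"angular":[0,0,0],"claw":0.2},{"slide":[0,0.79,0],"angular":[0,0,0],"claw":0.2},{"slide":[0,0.79,0],"angular":[0,0,0],"claw":0.2},{"slide":[0,0.79,0],"angular":[0,0,0],"claw":0.2},{"slide":[0,0.79,0],"angular":[0,0,0],"claw":0.2},{"slide":[0,0.79,0],"angular":[0,0,0],"claw":0.2}]'
python3 -m inch '[{"slide":[0,0.79,0],"angular":[0,0,0],"claw":0.2},{"slide":[0,0.79,0],"angular":[0,0,0],"claw":0.2},{"slide":[0,0.79,0],"angular":[0,0,0],"claw":0.2},{"slide":[0,0.79,0],"angular":[0,0,0],"claw":0.2},{"slide":[0,0.79,0],"angular":[0,0,0],"claw":0.2},{"slide":[0,0.79,0],"angular":[0,0,0],"claw":0.2}]'
python3 -m inch '[{"slide":[-0.19,0.79,0],"angular":[0,0,-0.18],"claw":0.2},{"slide":[-0.19,0.79,0],"angular":[0,0,-0.18],"claw":0.2},{"slide":[-0.19,0.79,0],"angular":[0,0,-0.18],"claw":0.2},{"slide":[-0.19,0.79,0.1],"angular":[0,0,-0.18],"claw":0.2},{"slide":[-0.19,0.79,0.3],"angular":[0,0,-0.18],"claw":0.2},{"slide":[-0.19,0.79,0.3],"angular":[0,0,-0.18],"claw":0.2},{"slide":[-0.19,0.79,0.3],"angular":[0,0,-0.18],"claw":0.2}]'
python3 - <<'E'
from h import *
w=grab("wrist");packs(w,cam="wrist")
go(.424,-.204,-.008,-83)
P=cloud(w);k=(P[...,2]>.06)&(P[...,2]<.09)&(P[...,0]<.4)&(P[...,1]<-.1)
print("post",k.sum(),P[k].min(0) if k.any() else 0,P[k].max(0) if k.any() else 0)
E
```

```text
time: 21.05
position: [0.4617, 0.19, 0.2087]
tool_rot: [-3.141, -0.038, 0.003]
ft_force: [-0.5, 0.4, -0.4]
grip_width: 0.601
grip_force: 0.0
time: 21.65
position: [0.4675, -0.0058, 0.2094]
tool_rot: [-3.141, -0.041, 0.001]
ft_force: [-0.0, 1.4, -0.9]
grip_width: 0.598
grip_force: 0.0
time: 22.35
position: [0.4252, -0.2031, 0.1341]
tool_rot: [3.134, 0.193, -0.006]
ft_force: [0.1, 0.2, 0.2]
grip_width: 0.6
grip_force: 0.0
pack 0.95 ctr [ 0.4254 -0.2049] size [0.1   0.037] long axis 6.6 top 0.045
slide [-0.013 -0.     0.576] ang [ 0.003 -0.002  0.004] | pos [ 0.4271 -0.2035  0.1359] yaw -82.9 j7 -1.17 grip 0.0522 0.0 F [ 0.3 -0.3  0.5] t 22.4
post 804 [ 0.30673187 -0.42016441  0.06006902] [ 0.39995439 -0.20430764  0.07506837]
```

```bash
python3 -m inch '[{"slide":[-0.008,0.004,0.2],"angular":[0,0,0],"claw":0.2},{"slide":[-0.008,0.004,0.4],"angular":[0,0,0],"claw":0.2},{"slide":[-0.008,0.004,0.5],"angular":[0,0,0],"claw":0.2},{"slide":[-0.008,0.004,0.575],"angular":[0,0,0],"claw":0.2},{"slide":[-0.008,0.004,0.575],"angular":[0,0,0],"claw":0.2},{"slide":[-0.008,0.004,0.575],"angular":[0,0,0],"claw":-1},{"slide":[-0.008,0.004,0.575],"angular":[0,0,0],"claw":-1},{"slide":[-0.008,0.004,0.575],"angular":[0,0,0],"claw":-1},{"slide":[-0.008,0.004,0.575],"angular":[0,0,0],"claw":-1},{"slide":[-0.008,0.004,0.575],"angular":[0,0,0],"claw":-1}]' 40
python3 -m inch '[{"slide":[0,0,-0.2],"angular":[0,0,0],"claw":-1},{"slide":[0,0,-0.4],"angular":[0,0,0],"claw":-1},{"slide":[0,0,-0.6],"angular":[0,0,0],"claw":-1},{"slide":[0,0,-0.8],"angular":[0,0,0],"claw":-1},{"slide":[0,0,-0.8],"angular":[0,0,0],"claw":-1},{"slide":[0,0,-0.8],"angular":[0,0,0],"claw":-1}]'
python3 -c "
from h import *
go(.458,.0235,.095,-96)"
```

```text
time: 23.45
position: [0.4252, -0.2056, -0.0077]
tool_rot: [-3.134, -0.19, -0.005]
ft_force: [-0.4, 3.0, 7.3]
grip_width: 0.413
grip_force: 40.0
time: 24.05
position: [0.4238, -0.2062, 0.1914]
tool_rot: [-3.133, -0.189, -0.005]
ft_force: [0.8, 1.4, -4.6]
grip_width: 0.41
grip_force: 40.0
slide [ 0.245 -0.895  0.389] ang [-0.005 -0.006  0.431] | pos [ 0.4238 -0.2062  0.1914] yaw -83.1 j7 -1.23 grip 0.0357 40.0 F [ 0.8  1.4 -4.6] t 24.1
```

```bash
python3 -m inch '[{"slide":[0.245,-0.2,0],"angular":[0,0,0.22],"claw":-1},{"slide":[0.245,-0.4,0],"angular":[0,0,0.43],"claw":-1},{"slide":[0.245,-0.6,0],"angular":[0,0,0.43],"claw":-1},{"slide":[0.245,-0.8,0],"angular":[0,0,0.43],"claw":-1},{"slide":[0.245,-0.895,0],"angular":[0,0,0.43],"claw":-1},{"slide":[0.245,-0.895,0.1],"angular":[0,0,0.43],"claw":-1},{"slide":[0.245,-0.895,0.2],"angular":[0,0,0.43],"claw":-1},{"slide":[0.245,-0.895,0.3],"angular":[0,0,0.43],"claw":-1},{"slide":[0.245,-0.895,0.365],"angular":[0,0,0.43],"claw":-1},{"slide":[0.245,-0.895,0.38],"angular":[0,0,0.43],"claw":-1}]'
python3 -c "
from h import *
go(.458,.0235,.095,-96)"
```

```text
time: 25.05
position: [0.4536, 0.0218, 0.0919]
tool_rot: [3.133, -0.166, -0.012]
ft_force: [-1.2, -0.1, -3.4]
grip_width: 0.413
grip_force: 40.0
slide [ 0.017 -0.009 -0.013] ang [ 0.008  0.014 -0.002] | pos [0.4536 0.0218 0.0919] yaw -96.1 j7 -1.81 grip 0.0359 40.0 F [-1.2 -0.1 -3.4] t 25.1
```

```bash
python3 -m inch '[{"slide":[0,0,0],"angular":[0,0,0],"claw":-1},{"slide":[0,0,0],"angular":[0,0,0],"claw":0.2},{"slide":[0,0,0],"angular":[0,0,0],"claw":0.2},{"slide":[0,0,0],"angular":[0,0,0],"claw":0.2},{"slide":[0,0,-0.2],"angular":[0,0,0],"claw":0.2},{"slide":[0,0,-0.4],"angular":[0,0,0],"claw":0.2},{"slide":[0.2,0,-0.6],"angular":[0,0,0],"claw":0.2},{"slide":[0.2,0,-0.6],"angular":[0,0,0],"claw":0.2},{"slide":[0.2,0,-0.6],"angular":[0,0,0],"claw":0.2},{"slide":[0.2,0,-0.6],"angular":[0,0,0],"claw":0.2}]'
python3 - <<'E'
from h import *
w=grab("wrist");needle(w);b=grab("scene");packs(w,cam="wrist");packs(b,cam="scene");go(.458,.023,.078,-96)
dial(w)
E
```

```text
time: 26.05
position: [0.5065, 0.0177, 0.2455]
tool_rot: [3.137, -0.165, -0.001]
ft_force: [0.1, 0.7, 0.3]
grip_width: 0.599
grip_force: 0.0
dark angles [(-100, 108), (-99, 76), (-98, 75), (-97, 75), (-96, 118)] cw from zero = -5.7-angle; 250g at -76.2
pack 0.79 ctr [0.4649 0.0213] size [0.036 0.085] long axis -5.8 top 0.129
pack 0.6 ctr [ 0.6382 -0.2027] size [0.048 0.039] long axis 3.3 top 0.045
pack 0.82 ctr [ 0.6655 -0.2001] size [0.1   0.037] long axis 4.6 top 0.045
pack 0.81 ctr [0.4709 0.3593] size [0.12  0.095] long axis 4.8 top 0.05
pack 0.67 ctr [0.4586 0.0206] size [0.035 0.099] long axis -5.5 top 0.128
slide [-0.19  -0.001  0.667] ang [0.    0.004 0.001] | pos [0.5057 0.0179 0.2446] yaw -96.0 j7 -1.78 grip 0.0521 0.0 F [-0.1 -0.5  0.3] t 26.2
needle 5 -97.9; red 71 -5.7; yellow 125 -75.6;
```

Needle at -98°, which is 92° or about 329 g, past yellow, so the second pack is full as well. It goes to the far half of the orange tub.

```bash
python3 -m inch '[{"slide":[-0.19,0,0.1],"angular":[0,0,0],"claw":0.2},{"slide":[-0.19,0,0.3],"angular":[0,0,0],"claw":0.2},{"slide":[-0.19,0,0.45],"angular":[0,0,0],"claw":0.2},{"slide":[-0.19,0,0.6],"angular":[0,0,0],"claw":0.2},{"slide":[-0.19,0,0.66],"angular":[0,0,0],"claw":0.2},{"slide":[-0.19,0,0.66],"angular":[0,0,0],"claw":0.2},{"slide":[-0.19,0,0.66],"angular":[0,0,0],"claw":-1},{"slide":[-0.19,0,0.66],"angular":[0,0,0],"claw":-1},{"slide":[-0.19,0,0.66],"angular":[0,0,0],"claw":-1},{"slide":[-0.19,0,0.66],"angular":[0,0,0],"claw":-1}]' 40
python3 -m inch '[{"slide":[0,0,0],"angular":[0,0,0],"claw":-1},{"slide":[0,0,-0.1],"angular":[0,0,0],"claw":-1},{"slide":[0,0,-0.2],"angular":[0,0,0],"claw":-1},{"slide":[0,0,-0.4],"angular":[0,0,0],"claw":-1},{"slide":[0,0,-0.5],"angular":[0,0,0],"claw":-1},{"slide":[0,0,-0.5],"angular":[0,0,0],"claw":-1}]'
python3 -c "
from h import *
go(.578,.388,.2,-88.7)"
```

```text
time: 27.25
position: [0.4607, 0.0229, 0.0817]
tool_rot: [-3.136, 0.164, -0.003]
ft_force: [0.7, -0.3, 0.6]
grip_width: 0.411
grip_force: 40.0
time: 27.85
position: [0.4619, 0.0233, 0.2091]
tool_rot: [-3.134, 0.164, -0.009]
ft_force: [-0.0, 0.3, -3.0]
grip_width: 0.412
grip_force: 40.0
slide [ 0.309 -1.499  0.044] ang [-0.007 -0.011 -0.243] | pos [0.4619 0.0233 0.2091] yaw -96.0 j7 -1.91 grip 0.0359 40.0 F [-0.   0.3 -3. ] t 27.9
```

```bash
python3 -m inch '[{"slide":[0.155,-0.2,0],"angular":[0,0,0],"claw":-1},{"slide":[0.155,-0.4,0],"angular":[0,0,0],"claw":-1},{"slide":[0.155,-0.6,0],"angular":[0,0,0],"claw":-1},{"slide":[0.155,-0.75,0],"angular":[0,0,0],"claw":-1},{"slide":[0.155,-0.75,0],"angular":[0,0,0],"claw":-1}]'
python3 -m inch '[{"slide":[0.155,-0.2,0],"angular":[0,0,-0.24],"claw":-1},{"slide":[0.155,-0.4,0],"angular":[0,0,-0.24],"claw":-1},{"slide":[0.155,-0.6,0],"angular":[0,0,-0.24],"claw":-1},{"slide":[0.155,-0.75,0],"angular":[0,0,-0.24],"claw":-1},{"slide":[0.155,-0.75,0],"angular":[0,0,-0.24],"claw":-1},{"slide":[0.155,-0.75,0],"angular":[0,0,-0.24],"claw":-1}]'
python3 -c "
from h import *
go(.578,.388,.008,-88.7)"
```

```text
time: 28.35
position: [0.5152, 0.2146, 0.2026]
tool_rot: [3.138, -0.145, -0.006]
ft_force: [-0.4, 0.6, -3.7]
grip_width: 0.409
grip_force: 40.0
time: 28.95
position: [0.5744, 0.3885, 0.2022]
tool_rot: [3.137, 0.038, -0.006]
ft_force: [1.0, -0.9, -3.6]
grip_width: 0.414
grip_force: 40.0
slide [ 0.017 -0.001  0.777] ang [0.008 0.007 0.003] | pos [0.5744 0.3885 0.2022] yaw -88.6 j7 -1.97 grip 0.036 40.0 F [ 1.  -0.9 -3.6] t 28.9
```

```bash
python3 -m inch '[{"slide":[0.015,0,0.2],"angular":[0,0,0],"claw":-1},{"slide":[0.015,0,0.4],"angular":[0,0,0],"claw":-1},{"slide":[0.015,0,0.55],"angular":[0,0,0],"claw":-1},{"slide":[0.015,0,0.7],"angular":[0,0,0],"claw":-1},{"slide":[0.015,0,0.765],"angular":[0,0,0],"claw":-1},{"slide":[0.015,0,0.775],"angular":[0,0,0],"claw":-1},{"slide":[0.015,0,0.775],"angular":[0,0,0],"claw":-1}]'
python3 -m inch '[{"slide":[0,0,0],"angular":[0,0,0],"claw":0.1},{"slide":[0,0,0],"angular":[0,0,0],"claw":0.1},{"slide":[0,0,0],"angular":[0,0,0],"claw":0.1},{"slide":[0,0,-0.2],"angular":[0,0,0],"claw":0.1},{"slide":[0,0,-0.4],"angular":[0,0,0],"claw":0.1},{"slide":[0,0,-0.6],"angular":[0,0,0],"claw":0.1},{"slide":[0,0,-0.8],"angular":[0,0,0],"claw":0.1},{"slide":[0,0,-0.8],"angular":[0,0,0],"claw":0.1}]'
python3 - <<'E'
from h import *
a=grab("top");packs(a);b=grab("scene");packs(b,cam="scene");save(a,"top2.png",s=1.5)
go(.664,-.2,.2,-85.3)
E
```

```text
time: 29.65
position: [0.5807, 0.3871, 0.0132]
tool_rot: [-3.141, -0.031, -0.002]
ft_force: [0.8, 1.2, -3.1]
grip_width: 0.408
grip_force: 40.0
time: 30.45
position: [0.5842, 0.3892, 0.2226]
tool_rot: [-3.132, -0.033, -0.02]
ft_force: [1.1, -0.2, 0.7]
grip_width: 0.549
grip_force: 0.0
pack 0.86 ctr [0.5785 0.3537] size [0.098 0.105] long axis -89.0 top 0.052
pack 0.65 ctr [ 0.6628 -0.1999] size [0.1   0.036] long axis 5.1 top 0.047
pack 0.61 ctr [0.4577 0.3885] size [0.097 0.038] long axis 1.1 top 0.052
pack 0.88 ctr [0.4693 0.3792] size [0.083 0.118] long axis -39.3 top 0.049
pack 0.85 ctr [ 0.6672 -0.2008] size [0.097 0.037] long axis 6.0 top 0.045
pack 0.64 ctr [0.5795 0.3839] size [0.038 0.095] long axis -4.1 top 0.05
slide [0.289 2.357 0.046] ang [ 0.     0.002 -0.116] | pos [0.5793 0.3876 0.2115] yaw -88.8 j7 -1.97 grip 0.0477 0.0 F [-0.1  0.8 -1. ] t 30.6
```

View pics/top2.png

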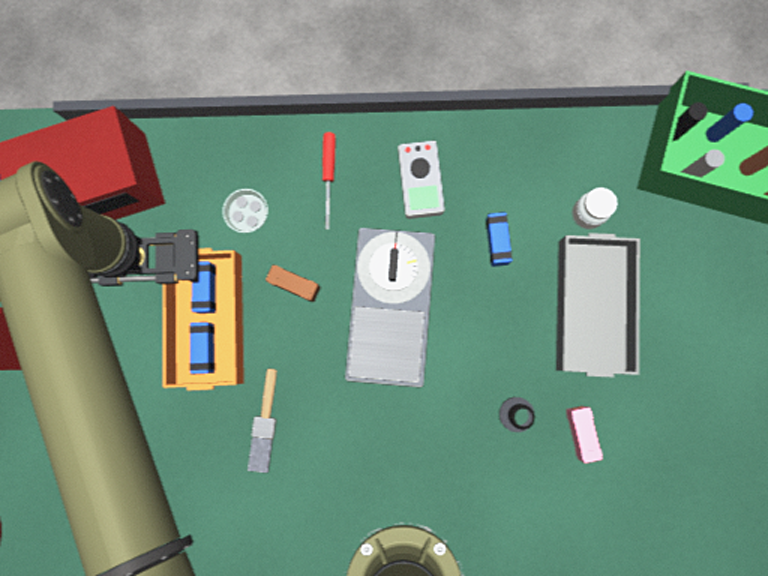

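Both packs lie in the orange tub at (203,287) and (202,347), the pan is empty, and only the pack at (499,238) is left. No fourth pack shows where the arm stood at the start.

```bash
python3 -m inch '[{"slide":[0.08,0.79,0],"angular":[0,0,0],"claw":0.2},{"slide":[0.08,0.79,0],"angular":[0,0,0],"claw":0.2},{"slide":[0.08,0.79,0],"angular":[0,0,0],"claw":0.2},{"slide":[0.08,0.79,0],"angular":[0,0,0],"claw":0.2},{"slide":[0.08,0.79,0],"angular":[0,0,0],"claw":0.2},{"slide":[0.08,0.79,0],"angular":[0,0,0],"claw":0.2}]'
python3 -m inch '[{"slide":[0.08,0.79,0],"angular":[0,0,0],"claw":0.2},{"slide":[0.08,0.79,0],"angular":[0,0,0],"claw":0.2},{"slide":[0.08,0.79,0],"angular":[0,0,0],"claw":0.2},{"slide":[0.08,0.79,0],"angular":[0,0,0],"claw":0.2},{"slide":[0.08,0.79,0],"angular":[0,0,0],"claw":0.2},{"slide":[0.08,0.79,0],"angular":[0,0,0],"claw":0.2}]'
python3 -m inch '[{"slide":[0.12,0.78,0],"angular":[0,0,-0.12],"claw":0.2},{"slide":[0.12,0.78,0],"angular":[0,0,-0.12],"claw":0.2},{"slide":[0.12,0.78,0],"angular":[0,0,-0.12],"claw":0.2},{"slide":[0.12,0.78,0.1],"angular":[0,0,-0.12],"claw":0.2},{"slide":[0.12,0.78,0.3],"angular":[0,0,-0.12],"claw":0.2},{"slide":[0.12,0.78,0.3],"angular":[0,0,-0.12],"claw":0.2},{"slide":[0.12,0.78,0.3],"angular":[0,0,-0.12],"claw":0.2}]'
python3 - <<'E'
from h import *
w=grab("wrist");packs(w,cam="wrist")
go(.664,-.2,-.008,-85.3)
E
```

```text
time: 31.25
position: [0.6035, 0.1888, 0.211]
tool_rot: [3.141, 0.027, -0.003]
ft_force: [0.0, 0.9, 0.1]
grip_width: 0.6
grip_force: 0.0
time: 31.85
position: [0.6279, -0.0059, 0.2111]
tool_rot: [-3.141, -0.032, 0.002]
ft_force: [-0.2, 0.9, 0.7]
grip_width: 0.601
grip_force: 0.0
time: 32.55
position: [0.6627, -0.1961, 0.1355]
tool_rot: [-3.136, -0.139, 0.005]
ft_force: [0.6, 0.9, 0.5]
grip_width: 0.603
grip_force: 0.0
pack 0.73 ctr [ 0.665  -0.2006] size [0.099 0.036] long axis 5.0 top 0.045
slide [-0.004  0.01   0.588] ang [-0.001 -0.005  0.013] | pos [ 0.6644 -0.1975  0.1389] yaw -84.9 j7 -0.95 grip 0.0525 0.0 F [0.5 0.8 0.5] t 32.6
```

```bash
python3 -m inch '[{"slide":[0,0.012,0.2],"angular":[0,0,0],"claw":0.2},{"slide":[0,0.012,0.4],"angular":[0,0,0],"claw":0.2},{"slide":[0,0.012,0.5],"angular":[0,0,0],"claw":0.2},{"slide":[0,0.012,0.585],"angular":[0,0,0],"claw":0.2},{"slide":[0,0.012,0.585],"angular":[0,0,0],"claw":0.2},{"slide":[0,0.012,0.585],"angular":[0,0,0],"claw":-1},{"slide":[0,0.012,0.585],"angular":[0,0,0],"claw":-1},{"slide":[0,0.012,0.585],"angular":[0,0,0],"claw":-1},{"slide":[0,0.012,0.585],"angular":[0,0,0],"claw":-1},{"slide":[0,0.012,0.585],"angular":[0,0,0],"claw":-1}]' 40
python3 -m inch '[{"slide":[0,0,-0.2],"angular":[0,0,0],"claw":-1},{"slide":[0,0,-0.4],"angular":[0,0,0],"claw":-1},{"slide":[0,0,-0.6],"angular":[0,0,0],"claw":-1},{"slide":[0,0,-0.8],"angular":[0,0,0],"claw":-1},{"slide":[0,0,-0.8],"angular":[0,0,0],"claw":-1},{"slide":[0,0,-0.8],"angular":[0,0,0],"claw":-1}]'
python3 -c "
from h import *
go(.458,.0235,.195,-96)"
```

```text
time: 33.65
position: [0.6643, -0.2032, -0.0067]
tool_rot: [-3.138, -0.133, -0.006]
ft_force: [-0.3, 2.2, 6.3]
grip_width: 0.409
grip_force: 40.0
time: 34.25
position: [0.663, -0.2044, 0.1928]
tool_rot: [3.138, 0.131, 0.005]
ft_force: [-0.1, 1.2, -1.7]
grip_width: 0.406
grip_force: 40.0
slide [-0.741 -0.977 -0.012] ang [ 0.001 -0.006  0.359] | pos [ 0.663  -0.2044  0.1928] yaw -85.2 j7 -0.96 grip 0.0353 40.0 F [-0.1  1.2 -1.7] t 34.2
```

```bash
python3 -m inch '[{"slide":[-0.15,-0.2,0],"angular":[0,0,0.18],"claw":-1},{"slide":[-0.3,-0.4,0],"angular":[0,0,0.36],"claw":-1},{"slide":[-0.45,-0.6,0],"angular":[0,0,0.36],"claw":-1},{"slide":[-0.6,-0.8,0],"angular":[0,0,0.36],"claw":-1},{"slide":[-0.741,-0.977,0],"angular":[0,0,0.36],"claw":-1},{"slide":[-0.741,-0.977,0],"angular":[0,0,0.36],"claw":-1},{"slide":[-0.741,-0.977,0],"angular":[0,0,0.36],"claw":-1}]'
python3 -c "
from h import *
go(.458,.0235,.096,-96)"
```

```text
time: 34.95
position: [0.4523, 0.03, 0.1891]
tool_rot: [-3.134, 0.148, 0.008]
ft_force: [0.3, 1.1, -1.6]
grip_width: 0.41
grip_force: 40.0
slide [0.027 0.025 0.372] ang [-0.008  0.01   0.02 ] | pos [0.4523 0.03   0.1891] yaw -95.4 j7 -1.91 grip 0.0357 40.0 F [ 0.3  1.1 -1.6] t 35.0
```

```bash
python3 -m inch '[{"slide":[0.01,0.01,0.1],"angular":[0,0,0],"claw":-1},{"slide":[0.01,0.01,0.2],"angular":[0,0,0],"claw":-1},{"slide":[0.01,0.01,0.3],"angular":[0,0,0],"claw":-1},{"slide":[0.01,0.01,0.36],"angular":[0,0,0],"claw":-1},{"slide":[0.01,0.01,0.375],"angular":[0,0,0],"claw":-1},{"slide":[0.01,0.01,0.375],"angular":[0,0,0],"claw":-1}]'
python3 -m inch '[{"slide":[0,0,0],"angular":[0,0,0],"claw":0.2},{"slide":[0,0,0],"angular":[0,0,0],"claw":0.2},{"slide":[0,0,0],"angular":[0,0,0],"claw":0.2},{"slide":[0,0,0],"angular":[0,0,0],"claw":0.2},{"slide":[0,0,-0.2],"angular":[0,0,0],"claw":0.2},{"slide":[0,0,-0.4],"angular":[0,0,0],"claw":0.2},{"slide":[0.2,0,-0.6],"angular":[0,0,0],"claw":0.2},{"slide":[0.2,0,-0.6],"angular":[0,0,0],"claw":0.2},{"slide":[0.2,0,-0.6],"angular":[0,0,0],"claw":0.2},{"slide":[0.2,0,-0.6],"angular":[0,0,0],"claw":0.2}]'
python3 - <<'E'
from h import *
w=grab("wrist");needle(w);b=grab("scene");packs(w,cam="wrist");packs(b,cam="scene");go(.457,.023,.087,-96)
E
```

```text
time: 35.55
position: [0.4587, 0.0208, 0.0961]
tool_rot: [3.135, -0.165, -0.003]
ft_force: [-0.1, -0.0, -0.2]
grip_width: 0.412
grip_force: 40.0
time: 36.55
position: [0.5086, 0.0161, 0.2464]
tool_rot: [3.137, -0.165, -0.002]
ft_force: [-1.0, -0.3, -0.4]
grip_width: 0.604
grip_force: 0.0
dark angles [(-49, 190), (-48, 98), (-47, 79), (-46, 81), (-45, 121)] cw from zero = -5.7-angle; 250g at -76.2
pack 0.58 ctr [0.4694 0.0198] size [0.036 0.082] long axis -6.0 top 0.138
pack 0.96 ctr [0.4612 0.3847] size [0.097 0.035] long axis 5.1 top 0.049
pack 0.87 ctr [0.5865 0.3866] size [0.048 0.116] long axis -7.3 top 0.05
slide [-0.204 -0.006  0.636] ang [0.001 0.005 0.001] | pos [0.5079 0.0163 0.2458] yaw -96.0 j7 -1.78 grip 0.0522 0.0 F [-0.3  0.1 -0.1] t 36.8
```

Needle at -47°, which is 41° or about 147 g and short of yellow, so this pack is emptied and goes to the grey tub.

```bash
python3 -m inch '[{"slide":[-0.2,-0.003,0.1],"angular":[0,0,0],"claw":0.2},{"slide":[-0.2,-0.003,0.3],"angular":[0,0,0],"claw":0.2},{"slide":[-0.2,-0.003,0.45],"angular":[0,0,0],"claw":0.2},{"slide":[-0.2,-0.003,0.58],"angular":[0,0,0],"claw":0.2},{"slide":[-0.2,-0.003,0.63],"angular":[0,0,0],"claw":0.2},{"slide":[-0.2,-0.003,0.63],"angular":[0,0,0],"claw":0.2},{"slide":[-0.2,-0.003,0.63],"angular":[0,0,0],"claw":-1},{"slide":[-0.2,-0.003,0.63],"angular":[0,0,0],"claw":-1},{"slide":[-0.2,-0.003,0.63],"angular":[0,0,0],"claw":-1},{"slide":[-0.2,-0.003,0.63],"angular":[0,0,0],"claw":-1}]' 40
python3 -m inch '[{"slide":[0,0,0],"angular":[0,0,0],"claw":-1},{"slide":[0,0,-0.1],"angular":[0,0,0],"claw":-1},{"slide":[0,0,-0.2],"angular":[0,0,0],"claw":-1},{"slide":[0,0,-0.4],"angular":[0,0,0],"claw":-1},{"slide":[0,0,-0.5],"angular":[0,0,0],"claw":-1},{"slide":[0,0,-0.5],"angular":[0,0,0],"claw":-1}]'
python3 -c "
from h import *
go(.528,-.386,.2,-93.8)"
```

```text
time: 37.75
position: [0.4608, 0.0224, 0.0906]
tool_rot: [-3.136, 0.164, -0.004]
ft_force: [1.2, -0.1, -0.6]
grip_width: 0.406
grip_force: 40.0
time: 38.35
position: [0.4619, 0.0228, 0.2181]
tool_rot: [-3.133, 0.164, -0.009]
ft_force: [0.4, 0.8, -1.4]
grip_width: 0.408
grip_force: 40.0
slide [0.433 1.599 0.068] ang [-0.008 -0.011 -0.073] | pos [0.4619 0.0228 0.2181] yaw -96.0 j7 -1.93 grip 0.0355 40.0 F [ 0.4  0.8 -1.4] t 38.4
```

```bash
python3 -m inch '[{"slide":[0.05,0.2,0],"angular":[0,0,0],"claw":-1},{"slide":[0.1,0.4,0],"angular":[0,0,0],"claw":-1},{"slide":[0.16,0.6,0],"angular":[0,0,0],"claw":-1},{"slide":[0.22,0.8,0],"angular":[0,0,0],"claw":-1},{"slide":[0.22,0.8,0],"angular":[0,0,0],"claw":-1}]'
python3 -m inch '[{"slide":[0.05,0.2,0],"angular":[0,0,-0.07],"claw":-1},{"slide":[0.1,0.4,0],"angular":[0,0,-0.07],"claw":-1},{"slide":[0.16,0.6,0],"angular":[0,0,-0.07],"claw":-1},{"slide":[0.215,0.8,0],"angular":[0,0,-0.07],"claw":-1},{"slide":[0.215,0.8,0],"angular":[0,0,-0.07],"claw":-1},{"slide":[0.215,0.8,0],"angular":[0,0,-0.07],"claw":-1}]'
python3 -c "
from h import *
go(.528,-.386,.008,-93.8)"
```

```text
time: 38.85
position: [0.4932, -0.1859, 0.2131]
tool_rot: [3.131, -0.168, -0.004]
ft_force: [0.1, 1.1, -1.3]
grip_width: 0.411
grip_force: 40.0
time: 39.45
position: [0.5233, -0.39, 0.2125]
tool_rot: [3.139, -0.117, -0.006]
ft_force: [0.4, 0.6, -1.4]
grip_width: 0.411
grip_force: 40.0
slide [ 0.021 -0.018  0.818] ang [ 0.002  0.008 -0.015] | pos [ 0.5233 -0.39    0.2125] yaw -94.3 j7 -0.72 grip 0.0358 40.0 F [ 0.4  0.6 -1.4] t 39.5
```

```bash
python3 -m inch '[{"slide":[0.02,-0.015,0.2],"angular":[0,0,0],"claw":-1},{"slide":[0.02,-0.015,0.4],"angular":[0,0,0],"claw":-1},{"slide":[0.02,-0.015,0.55],"angular":[0,0,0],"claw":-1},{"slide":[0.02,-0.015,0.7],"angular":[0,0,0],"claw":-1},{"slide":[0.02,-0.015,0.81],"angular":[0,0,0],"claw":-1},{"slide":[0.02,-0.015,0.82],"angular":[0,0,0],"claw":-1},{"slide":[0.02,-0.015,0.82],"angular":[0,0,0],"claw":-1}]'
python3 -m inch '[{"slide":[0,0,0],"angular":[0,0,0],"claw":0.1},{"slide":[0,0,0],"angular":[0,0,0],"claw":0.1},{"slide":[0,0,0],"angular":[0,0,0],"claw":0.1},{"slide":[0,0,-0.2],"angular":[0,0,0],"claw":0.1},{"slide":[0,0,-0.4],"angular":[0,0,0],"claw":0.1},{"slide":[0,0,-0.6],"angular":[0,0,0],"claw":0.1},{"slide":[-0.4,-0.4,-0.8],"angular":[0,0,0],"claw":0.1},{"slide":[-0.4,-0.4,-0.8],"angular":[0,0,0],"claw":0.1},{"slide":[-0.4,-0.4,-0.8],"angular":[0,0,0],"claw":0.1},{"slide":[-0.4,-0.4,-0.8],"angular":[0,0,0],"claw":0.1}]'
python3 - <<'E'
from h import *
a=grab("top");b=grab("scene");needle(b);dial(b);dial(a)
cv2.imwrite("pics/fin.png",np.vstack([cv2.resize(a["color"][60:330,60:460],(600,405)),cv2.resize(b["color"][160:290,180:400],(300,177)).repeat(1,0) if 0 else cv2.copyMakeBorder(cv2.resize(b["color"][170:270,200:320],(234,195)),0,0,0,366,cv2.BORDER_CONSTANT)])[...,::-1])
E
```

```text
time: 40.15
position: [0.5318, -0.3814, 0.0094]
tool_rot: [-3.139, 0.103, 0.001]
ft_force: [-0.2, 0.1, -0.5]
grip_width: 0.409
grip_force: 40.0
time: 41.15
position: [0.4376, -0.2754, 0.2109]
tool_rot: [-3.134, 0.104, -0.007]
ft_force: [0.4, 0.3, 0.9]
grip_width: 0.548
grip_force: 0.0
dark angles [(-9, 199), (-8, 180), (-7, 110), (-6, 74), (-5, 83), (-4, 117), (-3, 147), (145, 204), (146, 203), (147, 205), (148, 163), (149, 152), (150, 154), (151, 84), (152, 90), (153, 90), (154, 61), (155, 61), (156, 60), (157, 59), (158, 59), (159, 59), (160, 58), (161, 58), (162, 58), (163, 56), (164, 53), (165, 49), (166, 44), (167, 38), (168, 35), (169, 82), (170, 107), (171, 159), (172, 185)] cw from zero = -5.7-angle; 250g at -76.2
needle 37 159.6; red 9 -5.5; yellow 11 -74.6; 
needle 0 0.0; red 4 -6.6; yellow 8 -76.3;
```

View pics/fin.png

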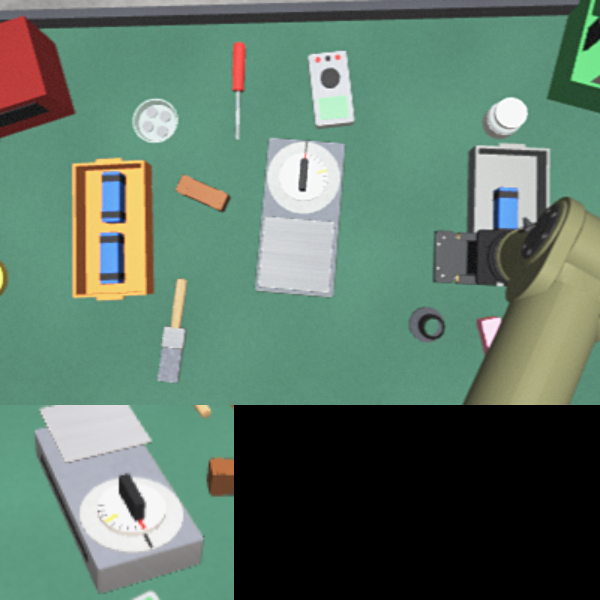

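The two full packs are in the orange tub at (112,197) and (111,257), and the emptied one is in the grey tub at (508,210). The pan is empty and the red mark stands at the needle. I'll hand the job in.

```bash
python3 -c "
from bench import ctrl
print(ctrl.close_job())"
```

```text
the job is handed in; nothing more can be done
None
```

I zeroed the scale and weighed the three blue packs: the two full ones (about 361 g and 329 g) are in the orange tub, the emptied one (about 147 g) is in the grey tub, the pan is empty at zero, and I handed the job in.

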